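# Clamp the drain tube and clear the lab bench

### The job

Lay the steel tube centred in the blue clamp's lower half, then swing the hinged half fully down over it, and then swing the bolt with the red knob up into the slot until it stands upright. Hang the green nut driver upright on the free hook between its neighbours without knocking them, and put every orange bung that is out on the bench into the yellow tray. The bolt stays out of the way until the half is down, and everything else is left where it is.

Things in the scene. Friction and masses are not known exactly. Their poses are not given: they have to be found in the camera images.
- clamp_seat (a point): Centre of the fixed blue clamp's V-shaped lower half, where the middle of the seated tube's axis lies, 85 mm above the bench. Clamp axes: y along the tube, x level from the bolt side to the hinge side, z up. The V is 36 mm long (y) and opens upward to 36 mm wide; the blue body is at most 36 mm wide along y, on a foot 150 x 80 x 10 mm
- half_hinge (a point): Centre of the hinge pin (along the clamp's y) of the aluminium hinged half, 36 mm from the seat on the +x side, at the same height as the seat; axes as the clamp's
- half (a joint): Angle of the hinged half, rad: 0 = fully down over the tube (its stop), about 1.57 = standing straight up, 2.2 = thrown right back. The hinge is stiff (0.12 N m): the half stays where it is left. Inside its arch there is 3 mm of play over the tube
- half_grip (a point): Point in the free end (lug) of the hinged half, 83 mm from the hinge pin; pinch it here across its 30 mm width (clamp's y). The lug is 8 mm thick and ends 10 mm further out; it has an open slot 12 mm wide for the bolt. At angle q this point lies, from the pin, -83 cos q + 4 sin q mm along x and 83 sin q + 4 cos q mm up
- bolt_pivot (a point): Pivot (along the clamp's y) of the swing bolt, 40 mm from the seat on the -x side and 30 mm lower; axes as the clamp's
- bolt (a joint): Angle of the swing bolt, rad: 0 = upright in the slot (its stop), growing as it leans outward to the clamp's -x side, at most 1.45. Stiff (0.07 N m): it stays where it is left
- bolt_knob (a point): Centre of the red cylindrical knob, 20 mm diameter and 42 mm long, on the end of the steel swing bolt (8 mm thick), 65 mm from the pivot along the bolt. It can be pinched along the clamp's y and carried round the pivot
- tube_mid (a point): Middle of the steel tube, on its axis: 25 mm diameter, 220 mm long, black ends, lying along its own y, about 0.16 kg. At the start it lies level in a white rest, 55 mm above the bench; the rest touches it only within 42 mm of its middle, the ends are free to grip. Both ends are alike
- driver_handle (a point): Green-handled nut driver, standing or hanging upright, total 137 mm: round handle 25 mm diameter and 70 mm tall on a black flange 34 mm diameter and 5 mm thick, below it a steel shaft 7 mm diameter and 60 mm long. This point: on its axis, 40 mm above the flange's underside. At first its flange rests on a grey block, 60 x 60 x 70 mm, the shaft down a hole 18 mm wide
- driver_flange (a point): The green nut driver's axis at the underside of its flange
- hook_free (a point): Free middle hook of the tool rack: two level steel prongs, 8 mm thick with a 16 mm gap; this point is midway between them, level with their tops, 124 mm above the bench. Axes: x into the rack, z up. The prongs end 35 mm out (-x), tips turned up 10 mm; a bar 43 mm in (+x) stands 3 mm above them, else only hung tools are higher. The shaft goes between the prongs, the flange rests on them
- left_driver: Blue-handled nut driver, bystander, standing or hanging upright, total 137 mm: round handle 25 mm diameter and 70 mm tall on a black flange 34 mm diameter and 5 mm thick, below it a steel shaft 7 mm diameter and 60 mm long. Hangs 56 mm to the +y side of the free hook. Origin on its axis under the flange
- right_driver: Yellow-handled nut driver, bystander, standing or hanging upright, total 137 mm: round handle 25 mm diameter and 70 mm tall on a black flange 34 mm diameter and 5 mm thick, below it a steel shaft 7 mm diameter and 60 mm long. Hangs 56 mm to the -y side of the free hook. Origin on its axis under the flange
- tray: Yellow open tray, fixed, 150 (x) x 140 (y) x 35 mm high, walls and floor 4 mm to 5 mm. Origin under its centre, on the bench
- bung1_mid (a point): Orange rubber bung, round, 30 mm diameter (slightly tapered), 32 mm tall, 25 g; its centre, half-way up. May be absent
- bung2_mid (a point): Orange rubber bung, round, 30 mm diameter (slightly tapered), 32 mm tall, 25 g; its centre, half-way up. May be absent
- bung3_mid (a point): Orange rubber bung, round, 30 mm diameter (slightly tapered), 32 mm tall, 25 g; its centre, half-way up. May be absent
- bung4_mid (a point): Orange rubber bung, round, 30 mm diameter (slightly tapered), 32 mm tall, 25 g; its centre, half-way up. May be absent
- cap: White screw cap, 42 mm diameter, 18 mm high, near the bungs; bystander, not a bung. Origin under its centre
- dish: Glass dish, 84 mm diameter, 18 mm high; bystander. Origin under its centre
- jar: Glass jar with yellow lid, 60 mm diameter, 110 mm high; bystander. Origin under its centre
- cylinder: Glass measuring cylinder, foot 64 mm, 172 mm high; bystander. Origin under its centre
- beaker: Glass beaker, 72 mm diameter, 90 mm high; bystander. Origin under its centre
- wash: White bottle with red cap, 66 mm diameter, 170 mm high; bystander. Origin under its centre
Not all that is in view belongs to the job. Leave any turquoise look-alike of the part that bears clamp_seat alone.

How it is judged:
On the way, in this order (a step that is already met when the one before it is completed fails the run):
1. the tube lies seated and centred in the lower half, the hinged half still open (distance between tube_mid and clamp_seat below 0.018 m and angle between the y axis of tube_mid and the y axis of clamp_seat, either way round below 0.1 rad and x of tube_mid in the frame of clamp_seat between -0.005 and 0.005 m and z of tube_mid in the frame of clamp_seat between -0.005 and 0.005 m and value of joint half above 0.5 rad), for 0.2 s.
2. the hinged half is fully down over the tube, the bolt still out (distance between tube_mid and clamp_seat below 0.018 m and angle between the y axis of tube_mid and the y axis of clamp_seat, either way round below 0.1 rad and x of tube_mid in the frame of clamp_seat between -0.005 and 0.005 m and z of tube_mid in the frame of clamp_seat between -0.005 and 0.005 m and value of joint half below 0.1 rad and value of joint bolt above 0.3 rad), for 0.2 s.
3. the swing bolt stands upright in the slot (distance between tube_mid and clamp_seat below 0.018 m and angle between the y axis of tube_mid and the y axis of clamp_seat, either way round below 0.1 rad and x of tube_mid in the frame of clamp_seat between -0.005 and 0.005 m and z of tube_mid in the frame of clamp_seat between -0.005 and 0.005 m and value of joint half below 0.1 rad and value of joint bolt below 0.15 rad), for 0.2 s.
At the end, for the whole second after the job is handed in: Tube seated in the V (5 mm), centred within 17 mm; hinged half within 0.1 rad of fully down; bolt within 0.15 rad of upright; green driver hanging by its flange on the free hook, within 0.25 rad of upright; every bung that is present inside the tray; all at rest (all of step 3 and x of driver_flange in the frame of hook_free between -0.03 and 0.03 m and y of driver_flange in the frame of hook_free between -0.012 and 0.012 m and z of driver_flange in the frame of hook_free between -0.006 and 0.008 m and angle between driver_flange's own z axis and vertical below 0.25 rad and linear speed of each of driver, bung1, bung2, bung3, bung4 below 0.03 m/s and x of bung1_mid in the frame of tray between -0.071 and 0.071 m and y of bung1_mid in the frame of tray between -0.066 and 0.066 m and z of each of bung1_mid, bung2_mid, bung3_mid, bung4_mid in the frame of tray below 0.03 m and x of bung2_mid in the frame of tray between -0.071 and 0.071 m and y of bung2_mid in the frame of tray between -0.066 and 0.066 m and x of bung3_mid in the frame of tray between -0.071 and 0.071 m and y of bung3_mid in the frame of tray between -0.066 and 0.066 m and x of bung4_mid in the frame of tray between -0.071 and 0.071 m and y of bung4_mid in the frame of tray between -0.066 and 0.066 m); the robot touches nothing.
It fails at once if the swing bolt is brought upright before the hinged half is down (value of joint bolt below 0.3 rad and value of joint half above 0.35 rad).
It fails at once if a neighbouring tool on the rack is knocked (more than 30 mm) (distance of any of left_driver, right_driver from where it was at the start of the episode above 0.03 m).
It fails at once if a bystander on the bench is pushed more than 40 mm or knocked over (distance of any of cap, dish, jar, cylinder, beaker, wash from where it was at the start of the episode above 0.04 m or angle between any of cap, dish, jar, cylinder, beaker, wash's own z axis and vertical above 0.6 rad).
Of bung1, bung2, bung3, bung4 only 2 to 4 are there at a start; the rules pass over those that are not, and their reading is None.
At some moment in a run one of bung1, bung2, bung3, bung4 may be knocked a few centimetres aside while the robot is not near it.
It also fails if it takes over 210 s, if anything falls off the work surface, if the arm or the gripper's body presses on something with over 40 N, if the wrist force passes 120 N, or if a joint passes its speed limit or range.

### The arm

A 7-joint arm with a two-finger parallel gripper is mounted at the origin on the work surface. World frame = base frame: x ahead of the robot, y to its left, z up, the work surface at z = 0. Lengths are in m, angles in rad, forces in N, time in s.
With the tool pointing down it reaches from about 0.425 to 0.875 m from the base axis. Payload 9.9 kg.
Tool frame: the origin (TCP) lies midway between the tips of the shut fingers; the grasp point (between the pads) lies 19 mm behind it; z points along the fingers, y is the direction in which the jaws open and shut (so a half turn about z gives the same grasp; the last joint's range is limited). The gripper opens to 85 mm and grips with 20 to 120 N. Pads are 22 mm wide; open, the fingers measure 114 mm over their backs; the gripper's body (76 mm by 85 mm) begins 54 mm behind the grasp point. The pads swing forward as they close: fully open they stand 13 mm farther back than shut.
Start: joints at [1.157, 0.576, 0.025, 1.437, -0.015, 1.129, -0.057], TCP at [0.219, -0.639, 0.231] pointing down, gripper open.
Joint ranges: [-2.76, 2.76], [-0.34, 2.15], [-1.52, 1.57], [0.19, 2.46], [-1.09, 4.23], [0.17, 1.99], [-2.82, 2.82]. Speed limits (rad/s): [2.22, 2.22, 3.01, 3.01, 3.14, 3.14, 3.14].

### API

Orientations are given as a unit quaternion [x, y, z, w].
In Python, from plant import readout, snapshot, ticket, spotter gives the robot as it stands.
- The arm moves only by the shell command python3 -m jog 'ROWS'. ROWS is text: rows parted by semicolons, each of 5 numbers parted by spaces: the shift along the world's x, y, z in mm, then the turn about the world's z in rad, then the opening in per cent of the stroke, from 0 (shut) to 100 (fully open). In form: tx ty tz turn gripper; .... A call has exactly 5 rows; each row is the pose to reach, as a shift and turn from the pose commanded when the call began; what a row does not reach only later rows make up. A row lasts 1/10 s, in which the tool goes at most 50 mm and 8.59 degrees, less where a joint would pass 70% of its speed; a pose out of reach is approached as far as the arm can. A call with a gripper value outside its range is refused whole. The fingers move at their own pace and stop on an object; the grip force is fixed at half the most. Time passes only in rows, so rows that repeat a pose let the fingers close, or fill a call up. It gives the time, the measured TCP pose, the force and the opening at its end, in the units of the state.
- readout.get_state(): the state, without advancing time (a new reading comes with each control period).
- snapshot(name): name is "side" or "top" or "wrist"; returns a dict with "img" (384x512x3 uint8, red, green, blue), "fx", "fy", "cx", "cy" (pixels), "eye" and "rotation" of the camera in the world. Camera axes: x right, y down, z forward; pixel columns grow to the right and rows downward; lengths in m; the calibration is good to about 2 mm. A picture is of the moment at which its call begins. There is no depth.
- ticket.job_done(): hands the job in, once; it reports no verdict.
Trained networks look in the newest picture that a camera, given by its name, has taken for a name from the list of things; names that differ only in an ending like _2 or _b are one class to them, and where a whole thing is asked for, a point or a joint stands for the part that bears it (a point fixed in the world has none). Each returns a list of dicts, best first, with "p" (0 to 1); they miss things now and then, are a little off and sometimes report something else, mostly with a low value. They report only what shows in the picture. A call takes as long as a camera call. They do not tell look-alikes from the thing itself.
- spotter.recognise(name, camera): "bbox" ([left, top, right, bottom] in pixels, round what is visible of it).
- spotter.masks_of(name, camera): "pixels" (384x512 bool, what is visible of it) and "bbox" ([left, top, right, bottom] in pixels, round what is visible of it).
The state is a dict: "clock": time; "joints": joint angles; "qvel": joint speeds; "effort": joint torques, N m; "position": TCP position; "ee_rot": TCP orientation; "ft_force": force on the tool from outside, world axes, zero at the start; "torque": the same for the moment, N m; "finger_gap": finger opening in m.
Only numpy, scipy, OpenCV 4.12 (cv2) and the standard library are available. Lean on these libraries where they do the work, as an engineer would, in place of code of your own. Each camera call takes 0.05 s, during which the arm holds its last target. There are 200 camera calls.

## Working session

There is one attempt and no reset: what is moved stays moved. The work goes in short steps, Python scripts to look and compute and a shell command to move; the robot and the scene stay as the last step left them, time stands still between calls to the robot, and variables do not carry over. Pictures are saved under pics/ and viewed, on a budget of 14 in all, crops included, one or two more only if the job needs it, and the job is handed in when it is done.

```bash
ls; mkdir -p pics; python3 - <<'E'
from plant import readout, snapshot
import cv2,numpy as np
for n in ("side","top"):
    s=snapshot(n); cv2.imwrite(f"pics/{n}0.png",cv2.resize(s["img"][:,:,::-1],(800,600),interpolation=cv2.INTER_CUBIC))
    print(n,s["fx"],s["cx"],s["cy"],np.round(s["eye"],3),np.round(s["rotation"],3).tolist())
st=readout.get_state();print(st["clock"],st["position"],st["ee_rot"],st["finger_gap"])
E
```

```text
pics
side 420.57305832744555 245.3376787608291 183.73912274012412 [0.528 0.833 0.832] [-0.024, 0.912, -0.408, 0.022]
top 374.8709205162638 252.07029080116104 199.46553928291283 [0.394 0.021 1.05 ] [-0.695, 0.711, -0.076, 0.074]
0.1 [ 0.21847851 -0.63822565  0.2305265 ] [ 9.86431365e-01  1.64172414e-01 -1.60400531e-04 -7.45463070e-04] 0.08543194334099993
```

View pics/top0.png

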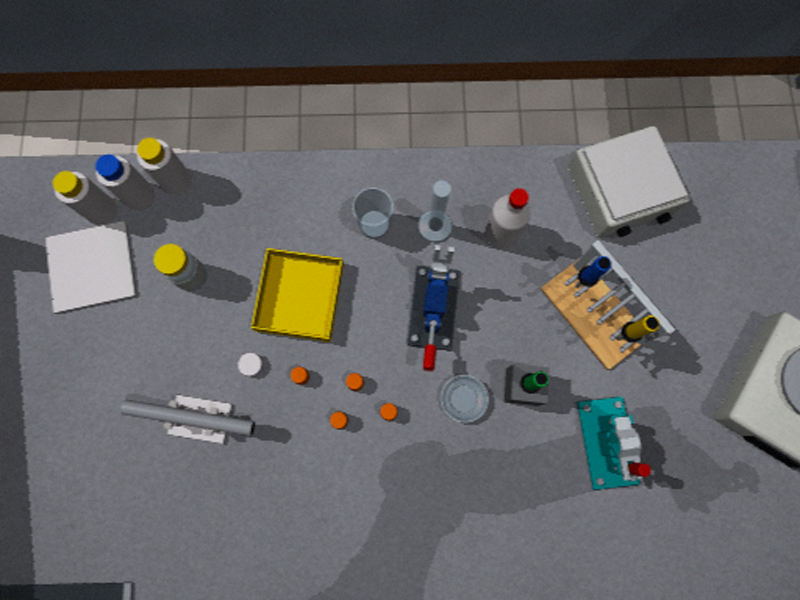

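View pics/side0.png

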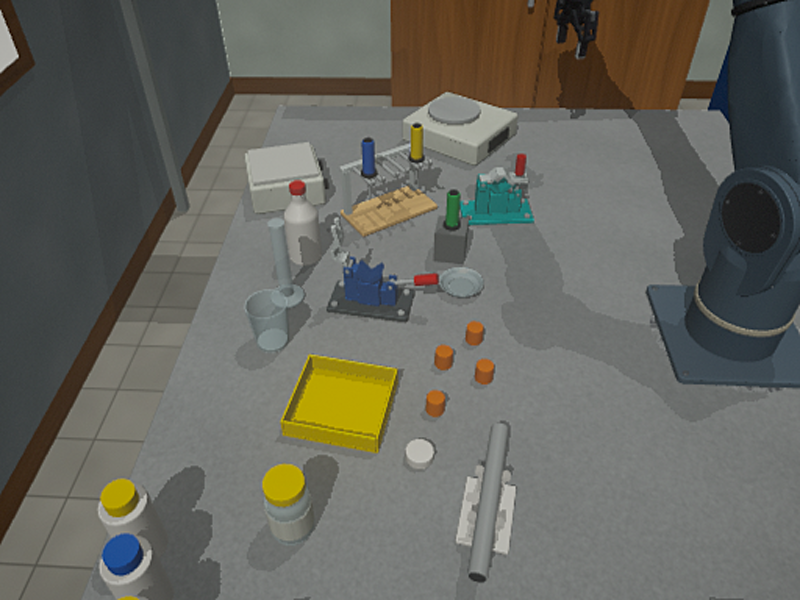

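Top view: the tube is at (190,417) and the blue clamp at (435,300), with its red knob at (430,357) on the robot side. There are 4 bungs, at (300,375), (354,381), (338,420) and (388,411). The tray is at (297,294), the green driver at (535,382) and the rack hook at (612,300). The turquoise clamp at (612,445) is the decoy. The side view agrees with this layout.

```bash
cat > h.py <<'E'
import numpy as np, cv2
from scipy.spatial.transform import Rotation as R
from plant import readout, snapshot, spotter, ticket
def cam(s): return np.array(s["eye"]),R.from_quat(s["rotation"]).as_matrix()
def ray(s,u,v):
    e,M=cam(s); d=M@np.array([(u-s["cx"])/s["fx"],(v-s["cy"])/s["fy"],1.]); return e,d/np.linalg.norm(d)
def onz(s,u,v,z):
    e,d=ray(s,u,v); return e+d*(z-e[2])/d[2]
def proj(s,P):
    e,M=cam(s); c=(np.atleast_2d(P)-e)@M
    return np.c_[s["fx"]*c[:,0]/c[:,2]+s["cx"],s["fy"]*c[:,1]/c[:,2]+s["cy"]]
def tri(rs):
    A=sum(np.eye(3)-np.outer(d,d) for e,d in rs); b=sum((np.eye(3)-np.outer(d,d))@e for e,d in rs)
    return np.linalg.solve(A,b)
def ctr(b): return ((b[0]+b[2])/2,(b[1]+b[3])/2)
def save(s,n,crop=None,k=None):
    im=s["img"][:,:,::-1]
    if crop: im=im[crop[1]:crop[3],crop[0]:crop[2]]
    k=k or min(800/im.shape[1],600/im.shape[0]); cv2.imwrite(f"pics/{n}.png",cv2.resize(im,None,fx=k,fy=k,interpolation=cv2.INTER_CUBIC))
E
python3 - <<'E'
from h import *
import pickle
S={n:snapshot(n) for n in("top","side")}; pickle.dump(S,open("s0.pkl","wb"))
for n in "clamp_seat half_hinge half_grip bolt_pivot bolt_knob tube_mid driver_handle driver_flange hook_free left_driver right_driver tray bung1_mid cap dish".split():
    for c in S:
        d=spotter.recognise(n,c); print(n,c,[(np.round(x["bbox"]).astype(int).tolist(),round(x["p"],2)) for x in d[:5]])
E
```

```text
clamp_seat top [([261, 156, 295, 238], 0.98), ([372, 254, 415, 311], 0.89), ([271, 203, 282, 238], 0.28)]
clamp_seat side [([293, 98, 340, 145], 0.63), ([209, 140, 280, 204], 0.56), ([174, 140, 196, 196], 0.44), ([303, 229, 315, 248], 0.29), ([275, 250, 290, 264], 0.17)]
half_hinge top [([263, 158, 293, 240], 0.94), ([370, 253, 418, 313], 0.86)]
half_hinge side [([211, 142, 284, 206], 0.78), ([292, 100, 343, 144], 0.56)]
half_grip top [([395, 270, 412, 308], 0.92), ([276, 158, 296, 174], 0.75), ([244, 257, 254, 271], 0.55)]
half_grip side [([277, 223, 288, 238], 0.7), ([308, 106, 339, 120], 0.63), ([213, 140, 222, 171], 0.62)]
bolt_pivot top [([371, 253, 412, 313], 0.75), ([266, 162, 291, 234], 0.6)]
bolt_pivot side [([210, 140, 280, 207], 0.86), ([294, 101, 340, 146], 0.66)]
bolt_knob top [([269, 207, 280, 237], 0.68), ([402, 300, 419, 306], 0.68)]
bolt_knob side [([253, 178, 278, 182], 0.61)]
tube_mid top [([78, 257, 162, 278], 0.8), ([268, 118, 290, 156], 0.35)]
tube_mid side [([299, 273, 325, 375], 0.92)]
driver_handle top [([334, 236, 351, 253], 0.75)]
driver_handle side [([285,
[... 273 characters left out ...]
ide [([234, 89, 244, 116], 0.61), ([181, 114, 208, 171], 0.43)]
right_driver top [([393, 202, 421, 216], 0.72), ([98, 154, 135, 183], 0.58)]
right_driver side [([263, 82, 271, 120], 0.76)]
tray top [([161, 161, 218, 219], 0.67), ([393, 202, 422, 217], 0.38)]
tray side [([180, 227, 253, 290], 0.64)]
bung1_mid top [([214, 264, 223, 277], 0.46)]
bung1_mid side [([173, 141, 197, 197], 0.73), ([168, 298, 200, 347], 0.72), ([304, 231, 314, 249], 0.46)]
cap top [([154, 226, 166, 239], 0.67), ([186, 236, 201, 248], 0.18)]
cap side [([273, 250, 288, 263], 0.56), ([263, 283, 276, 300], 0.53)]
dish top [([284, 240, 312, 269], 0.91)]
dish side [([211, 140, 222, 170], 0.73), ([279, 172, 308, 194], 0.72)]
```

```bash
python3 - <<'E'
from h import *
import pickle
S=pickle.load(open("s0.pkl","rb"))
def blobs(s,lo,hi,amin=25):
    m=cv2.inRange(cv2.cvtColor(s["img"],cv2.COLOR_RGB2HSV),lo,hi); n,l,st,c=cv2.connectedComponentsWithStats(m)
    return [(c[i].round(1),int(st[i,4])) for i in range(1,n) if st[i,4]>=amin]
T,D=S["top"],S["side"]
cols=dict(orange=((7,180,90),(15,255,255)),yellow=((24,180,60),(32,255,255)),green=((60,150,30),(75,255,255)),red=((0,200,80),(4,255,255)),blue=((108,170,40),(122,255,255)))
for k,(a,b) in cols.items():
    bt,bs=blobs(T,a,b),blobs(D,a,b)
    print(k)
    for c,ar in bt:
        best=[]
        for c2,ar2 in bs:
            P=tri([ray(T,*c),ray(D,*c2)]); e=max(np.abs(proj(T,P)-c).max(),np.abs(proj(D,P)-c2).max())
            if e<4 and -.02<P[2]<.3: best.append((P.round(3).tolist(),round(e,1),ar2))
        print("  top",c,ar,"tri",best)
print("tube px corners foot")
for p in [(417,265),(461,268),(452,350),(407,347)]: print(onz(T,p[0]/1.5625-.2,p[1]/1.5625-.2,.01).round(3))
print("tube ends top"); 
for p in [(124,408),(252,428)]: print(onz(T,p[0]/1.5625,p[1]/1.5625,.055).round(3))
for p in [(500,428),(478,573)]: print(onz(D,p[0]/1.5625,p[1]/1.5625,.055).round(3))
print("bbox tray",[onz(T,u/1.5625,v/1.5625,.035)[:2].round(3).tolist() for u,v in [(267,249),(343,260),(330,340),(252,328)]])
E
```

```text
orange
  top [191.  239.5] 86 tri [([0.498, 0.172, 0.106], np.float64(0.4), 129), ([0.507, 0.187, 0.016], np.float64(0.5), 147)]
  top [226.5 243.6] 86 tri [([0.494, 0.089, 0.015], np.float64(0.5), 129)]
  top [248.4 263.1] 90 tri [([0.44, 0.03, 0.014], np.float64(0.3), 122)]
  top [216.4 268.5] 87 tri [([0.427, 0.117, 0.015], np.float64(0.4), 132)]
yellow
  top [95.9 95.5] 193 tri [([0.89, 0.431, 0.12], np.float64(0.8), 420)]
  top [ 42.  117.1] 199 tri []
  top [108.8 165.8] 324 tri [([0.698, 0.392, 0.102], np.float64(0.5), 571)]
  top [190.4 188.5] 2588 tri [([0.653, 0.191, 0.011], np.float64(0.6), 3154)]
  top [409.2 209.3] 117 tri [([0.552, -0.361, 0.162], np.float64(0.5), 138)]
green
  top [341.4 243.9] 102 tri [([0.481, -0.207, 0.098], np.float64(0.3), 46)]
red
  top [331.6 126. ] 97 tri []
  top [274.4 228.2] 95 tri []
  top [410. 300.] 76 tri []
blue
  top [ 69.5 106.6] 209 tri [([0.861, 0.5, 0.12], np.float64(0.2), 449)]
  top [379.7 173.3] 143 tri []
  top [278.5 191.4] 349 tri []
tube px corners foot
[ 0.707 -0.028  0.01 ]
[ 0.699 -0.109  0.01 ]
[ 0.547 -0.086  0.01 ]
[ 0.554 -0.006  0.01 ]
tube ends top
[0.454 0.473 0.055]
[0.417 0.257 0.055]
[0.413 0.259 0.055]
[0.454 0.47  0.055]
bbox tray [[0.735, 0.243], [0.711, 0.106], [0.565, 0.129], [0.59, 0.267]]
```

```bash
python3 - <<'E'
from h import *
import pickle
S=pickle.load(open("s0.pkl","rb"))
a=S["top"]["img"][140:250,240:300,::-1]; b=S["top"]["img"][140:250,340:440,::-1];c=S["side"]["img"][80:215,200:310,::-1]
f=lambda i,k: cv2.resize(i,None,fx=k,fy=k,interpolation=cv2.INTER_CUBIC)
o=np.zeros((600,800,3),np.uint8)
x=f(a,2.7);o[:x.shape[0],:x.shape[1]]=x
y=f(b,2.7);o[300:300+y.shape[0],:y.shape[1]]=y
z=f(c,4.4);o[:z.shape[0],290:290+z.shape[1]]=z
cv2.imwrite("pics/zoom.png",o)
E
```

```text
(no output)
```

View pics/zoom.png

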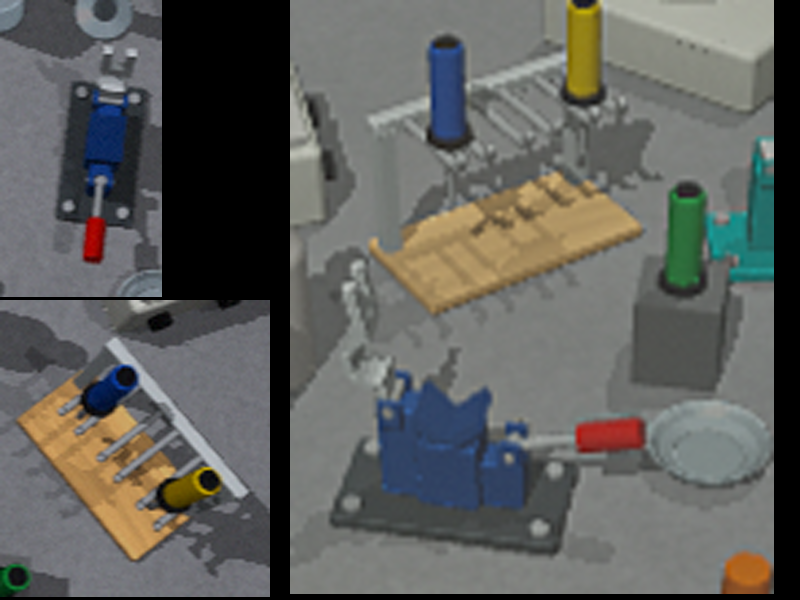

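The zoom shows the blue clamp with its V open at the top. The half is thrown back on the far side, the knob lies toward the robot, and the free hook is between the blue and yellow drivers. Next I move above the clamp for a wrist view.

```bash
python3 -m jog '0 20 30 0.1 100; 10 50 60 0.25 100; 30 85 90 0.4 100; 60 120 110 0.5 100; 90 155 120 0.6 100'; python3 -m jog '25 40 0 0.1 100; 50 80 0 0.2 100; 75 120 0 0.3 100; 100 160 0 0.4 100; 125 195 0 0.46 100'; python3 -m jog '30 35 0 0 100; 60 75 0 0 100; 90 115 0 0 100; 120 155 0 0 100; 150 195 0 0 100'; python3 -m jog '0 25 0 0 100; 0 35 0 0 100; 0 35 0 0 100; 0 35 0 0 100; 0 35 0 0 100'
python3 - <<'E'
from h import *
st=readout.get_state();print(st["clock"],st["position"],st["ee_rot"],st["joints"],st["ft_force"])
s=snapshot("wrist");save(s,"w1");print(s["eye"],s["rotation"],s["fx"])
print(proj(s,[[.627,-.057,.085],[.627,-.057,.01]]))
for n in("half_grip","bolt_knob","clamp_seat"):print(n,[(d["bbox"],d["p"]) for d in spotter.recognise(n,"wrist")[:2]])
E
```

```text
clock: 2.2
position: [0.3094, -0.4829, 0.3537]
ee_rot: [0.893, 0.45, 0.0, 0.002]
ft_force: [0.5, -1.1, -0.1]
finger_gap: 0.0854
clock: 2.7
position: [0.4344, -0.2864, 0.3517]
ee_rot: [0.767, 0.642, 0.0, 0.0]
ft_force: [0.5, -0.4, -0.6]
finger_gap: 0.0855
clock: 3.2
position: [0.5845, -0.092, 0.3515]
ee_rot: [0.768, 0.64, 0.0, 0.0]
ft_force: [1.0, -1.2, 0.3]
finger_gap: 0.0851
clock: 3.7
position: [0.5833, -0.061, 0.3515]
ee_rot: [0.769, 0.639, -0.0, 0.0]
ft_force: [0.2, -0.8, -0.1]
finger_gap: 0.0852
3.7 [ 0.58329183 -0.0609634   0.35146629] [ 7.69112106e-01  6.39113647e-01 -3.05077615e-04  4.70319011e-04] [ 0.30678271  0.38149967 -0.4303107   1.46751142  0.16186931  1.32754425
 -0.31934681] [ 0.16890294 -0.7989309  -0.0791376 ]
[0.5962145  0.00598308 0.49338685] [ 0.98656104 -0.09077199 -0.01198041  0.1353301 ] 271.15978930681
[[282.55614813 152.70692902]
 [278.39040293 146.87531552]]
half_grip [([308.1, 142.8, 339.2, 170.4], 0.6)]
bolt_knob [([206.8, 146.9, 262.9, 158.1], 0.84), ([347.8, 113.9, 437.5, 156.8], 0.61)]
clamp_seat [([201.8, 121.3, 342.8, 170.5], 0.96), ([160.0, 278.1, 227.1, 325.1], 0.9)]
```

View pics/w1.png

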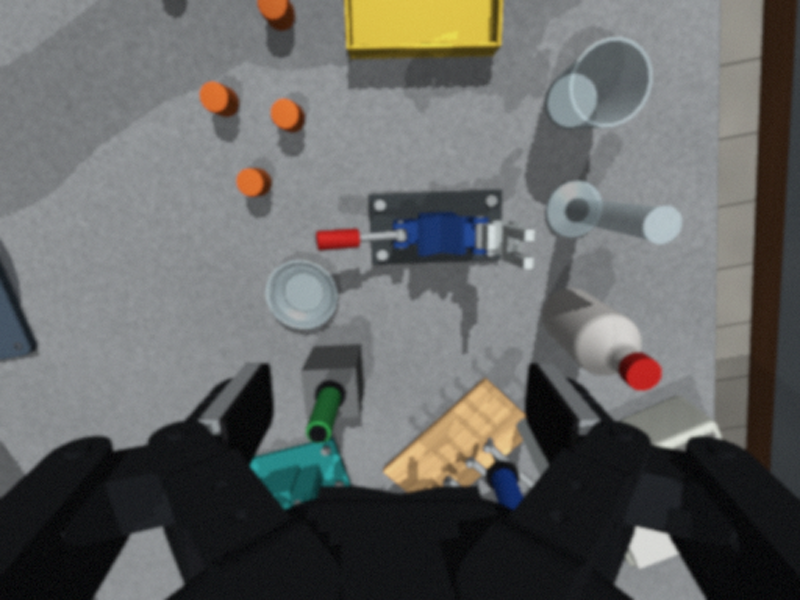

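The wrist view shows the clamp foot with corners at about (370,194), (501,189), (505,258) and (372,266). The blue block is at about (441,234), the knob at (338,239) and the lug forks at about (530,248). I'll fit the clamp pose from these.

```bash
python3 - <<'E'
from h import *
import pickle
S=pickle.load(open("s0.pkl","rb"));s=snapshot("wrist");k=1.5625
print("foot",[onz(s,u/k,v/k,.01)[:2].round(4).tolist() for u,v in [(370,194),(501,189),(505,258),(372,266)]])
def big(s,lo,hi,box):
    m=np.zeros(s["img"].shape[:2],np.uint8);x0,y0,x1,y1=box
    m[y0:y1,x0:x1]=cv2.inRange(cv2.cvtColor(s["img"],cv2.COLOR_RGB2HSV),lo,hi)[y0:y1,x0:x1]
    p=cv2.findNonZero(m).reshape(-1,2);return p
B=((108,150,40),(122,255,255));Rr=((0,180,70),(4,255,255))
Wk=big(s,*Rr,(190,135,240,165)).mean(0);Tk=big(S["top"],*Rr,(262,215,285,240)).mean(0);Dk=big(S["side"],*Rr,(255,170,285,190)).mean(0)
print("knob tri",tri([ray(s,*Wk),ray(S["top"],*Tk),ray(S["side"],*Dk)]).round(4),[onz(x,*p,.063)[:2].round(4) for x,p in((s,Wk),(S["top"],Tk),(S["side"],Dk))])
# foot: dark mask rect
for x,box,n in((s,(225,110,335,175),"w"),(S["top"],(255,160,300,232),"t")):
    h=cv2.cvtColor(x["img"],cv2.COLOR_RGB2HSV); 
    # bolts: bright spots; blue region extents
    p=big(x,*B,box); q=np.array([onz(x,u,v,.09)[:2] for u,v in p]); 
    c=q.mean(0);R_=np.array([[np.cos(.147),-np.sin(.147)],[np.sin(.147),np.cos(.147)]]);l=(q-[.627,-.057])@R_.T
    print(n,"blue@.09",c.round(4),"local min/max",l.min(0).round(4),l.max(0).round(4))
# projection check of model
for yaw in(-.147,):
    ex=np.array([np.cos(yaw),np.sin(yaw),0]);ey=np.array([-ex[1],ex[0],0]);c=np.array([.627,-.057,0])
    pts=[c+ex*a*.075+ey*b*.04+[0,0,.01] for a in(-1,1) for b in(-1,1)]+[c+[0,0,.085],c-ex*.1045+[0,0,.063]]
    print((proj(s,pts)*k).round(0).tolist())
im=s["img"][110:180,195:350,::-1];a=cv2.resize(im,None,fx=5,fy=5,interpolation=cv2.INTER_CUBIC);cv2.imwrite("pics/w2.png",a)
E
```

```text
foot [[0.5624, -0.0037], [0.706, -0.0246], [0.7015, -0.1024], [0.5486, -0.0838]]
knob tri [ 0.5261 -0.0402  0.0724] [array([ 0.5246, -0.041 ]), array([ 0.5282, -0.0411]), array([ 0.5251, -0.0508])]
w blue@.09 [ 0.6262 -0.0507] local min/max [-0.0462 -0.0143] [0.0414 0.0257]
t blue@.09 [ 0.6218 -0.0536] local min/max [-0.0597 -0.0165] [0.0434 0.0209]
[[371.0, 268.0], [367.0, 197.0], [500.0, 263.0], [502.0, 192.0], [442.0, 240.0], [337.0, 241.0]]
```

View pics/w2.png

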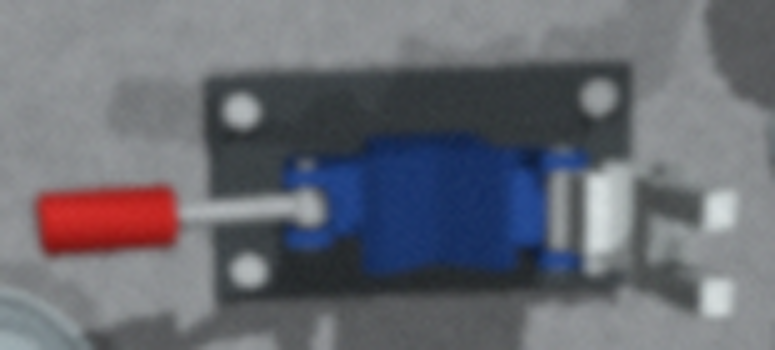

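Seat estimate is (0.628, -0.0555) with yaw -0.147, and the cues agree to about 2 mm. Next, go over the +y end of the tube.

```bash
python3 -m jog '-10 45 0 0 100; -20 90 0 0 100; -32 136 0 0 100; -44 182 -5 0 100; -56 228 -10 0 100'; python3 -m jog '-10 45 -15 0 100; -20 90 -30 0 100; -35 130 -45 0 100; -50 170 -60 0 100; -65 205 -75 0 100';  python3 -m jog '-10 20 -10 0 100; -16 30 -20 0 100; -16 30 -20 0 100; -16 30 -20 0 100; -16 30 -20 0 100'
python3 - <<'E'
from h import *
s=snapshot("wrist");st=readout.get_state();print(st["position"])
d=spotter.masks_of("tube_mid","wrist");print([(x["bbox"],x["p"],x["pixels"].sum()) for x in d[:3]])
m=d[0]["pixels"];v,u=np.nonzero(m)
q=np.array([onz(s,a,b,.055)[:2] for a,b in zip(u,v)]);c=q.mean(0);w,V=np.linalg.eigh(np.cov((q-c).T));ax=V[:,1]*np.sign(V[1,1]);t=(q-c)@ax;p=(q-c)@V[:,0]
print(c,ax,-np.arctan2(ax[0],ax[1]),t.min(),t.max(),p.min(),p.max(),"mid",c+ax*(t.min()+t.max())/2)
print(proj(s,[[.4345,.365,.055]]));save(s,"w3")
E
```

```text
clock: 4.45
position: [0.5271, 0.1708, 0.3415]
ee_rot: [0.768, 0.64, 0.0, 0.0]
ft_force: [0.2, 0.7, -0.9]
finger_gap: 0.0854
clock: 4.95
position: [0.4618, 0.3762, 0.2657]
ee_rot: [0.768, 0.64, 0.0, -0.0]
ft_force: [0.6, 0.4, 0.1]
finger_gap: 0.0855
clock: 5.45
position: [0.4481, 0.4029, 0.2469]
ee_rot: [0.769, 0.639, 0.0, 0.0]
ft_force: [-0.1, -0.4, 0.2]
finger_gap: 0.0854
[0.44802766 0.40304315 0.2469874 ]
[([237.6, 107.4, 262.7, 278.4], 0.67, np.int64(3220)), ([410.2, 114.7, 511.9, 172.2], 0.4, np.int64(4772))]
[0.43931003 0.37454869] [0.18164806 0.98336361] -0.18266213822970068 -0.1258832143206691 0.10343858816969186 -0.012632853910707438 0.012668580475124184 mid [0.43727152 0.36351308]
[[249.2966121  200.74478405]]
```

View pics/w3.png

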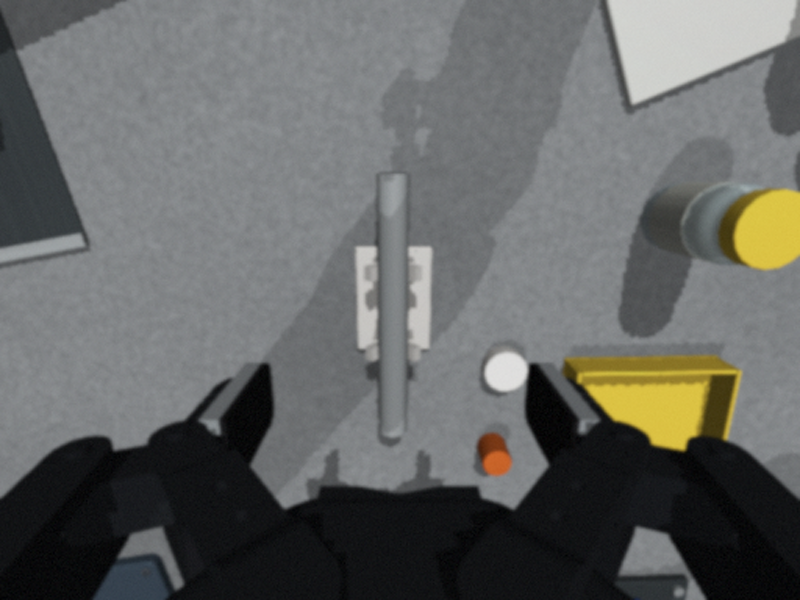

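The tube runs from (394,172) to (393,437), with its middle at about (0.437, 0.367) and yaw -0.18, aligned with the jaws. Grip 65 mm from the middle on the +y side.

```bash
python3 -m jog '1 28 -40 0 100; 1 28 -85 0 100; 1 28 -130 0 100; 1 28 -170 0 100; 1 28 -190 0 100'; python3 -m jog '0 0 -10 0 100; 0 0 -16 0 100; 0 0 -16 0 80; 0 0 -16 0 0; 0 0 -16 0 0';  python3 -m jog '0 0 0 0 0; 0 0 0 0 0; 0 0 0 0 0; 0 0 0 0 0; 0 0 0 0 0'; python3 -m jog '0 0 10 0 0; 0 0 30 0 0; 0 0 60 0 0; 0 0 100 0 0; 0 0 140 0 0'
python3 - <<'E'
from h import *
s=snapshot("wrist");st=readout.get_state();print(st["position"],st["finger_gap"],st["ft_force"],st["torque"]);save(s,"w4")
E
```

```text
clock: 6.05
position: [0.4474, 0.4302, 0.0531]
ee_rot: [0.768, 0.64, -0.002, 0.0]
ft_force: [0.7, -0.2, -0.3]
finger_gap: 0.0852
clock: 6.55
position: [0.4482, 0.4329, 0.0416]
ee_rot: [0.768, 0.64, 0.001, -0.0]
ft_force: [0.7, 0.1, 0.1]
finger_gap: 0.0439
clock: 7.05
position: [0.4485, 0.4328, 0.041]
ee_rot: [0.768, 0.64, 0.001, 0.0]
ft_force: [3.5, 1.0, 5.8]
finger_gap: 0.0229
clock: 7.55
position: [0.4463, 0.4319, 0.1814]
ee_rot: [0.768, 0.641, -0.001, -0.0]
ft_force: [0.2, 0.9, -1.8]
finger_gap: 0.0231
[0.44805293 0.43460955 0.18856245] 0.02320014957863466 [2.42460849 3.09338181 3.72726778] [ 0.3016036  -0.12524494  0.01716996]
```

View pics/w4.png

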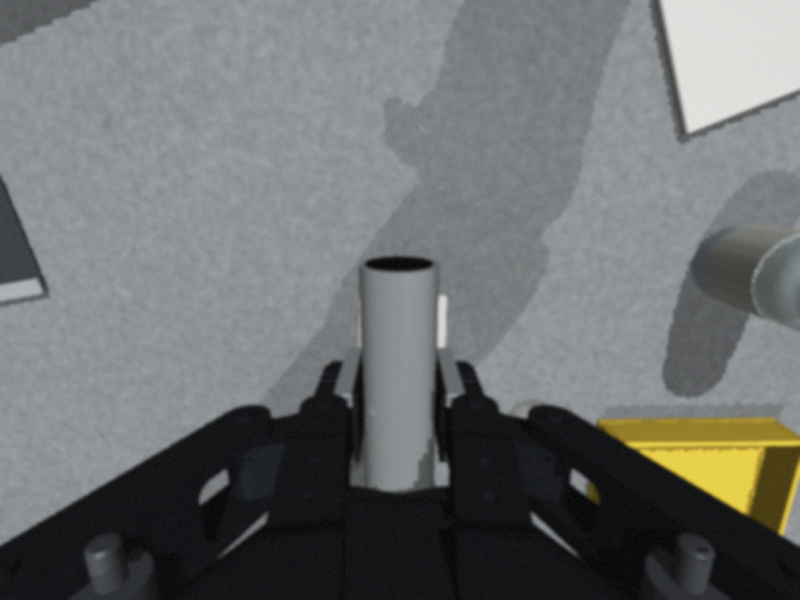

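The tube is held firmly with a 23 mm gap. I'll carry it above the clamp and check its level with the fixed cameras.

```bash
python3 -m jog '10 -22 10 0 0; 25 -56 20 0.01 0; 42 -94 30 0.02 0; 59 -132 30 0.03 0; 76 -170 30 0.035 0'; python3 -m jog '17 -38 0 0 0; 34 -76 0 0 0; 51 -114 0 0 0; 68 -152 0 0 0; 84 -188 0 0 0';  python3 -m jog '14 -30 0 0 0; 24 -54 0 0 0; 29 -64 0 0 0; 29 -64 0 0 0; 29 -64 0 0 0'
cat > tube.py <<'E'
from h import *
T,D=snapshot("top"),snapshot("side");st=readout.get_state();print(st["position"],st["ee_rot"],st["finger_gap"])
seat=np.array([.628,-.0555,.085]);ex=np.array([np.cos(-.147),np.sin(-.147),0]);ey=np.array([-ex[1],ex[0],0])
L={}
for n,s in(("top",T),("side",D)):
    d=spotter.masks_of("tube_mid",n);print(n,[(np.round(x["bbox"]).tolist(),round(x["p"],2)) for x in d[:3]])
    v,u=np.nonzero(d[0]["pixels"]);a=cv2.fitLine(np.c_[u,v].astype(np.float32),cv2.DIST_HUBER,0,.01,.01).ravel();L[n]=(a,u,v)
# plane of each image line
N=[]
for n,s in(("top",T),("side",D)):
    a=L[n][0];e,d1=ray(s,a[2],a[3]);_,d2=ray(s,a[2]+40*a[0],a[3]+40*a[1]);nn=np.cross(d1,d2);nn/=np.linalg.norm(nn);N.append((nn,nn@e))
dr=np.cross(N[0][0],N[1][0]);dr/=np.linalg.norm(dr);dr*=np.sign(dr[1])
p=np.linalg.lstsq(np.array([N[0][0],N[1][0]]),np.array([N[0][1],N[1][1]]),rcond=None)[0]
p=p+dr*((seat-p)@dr)
print("axis",dr.round(3),"pt nearest seat rel (x,y,z)mm",[round(1000*float((p-seat)@q),1) for q in(ex,ey,[0,0,1])])
for n,s in(("top",T),("side",D)):
    a,u,v=L[n];t=(u-a[2])*a[0]+(v-a[3])*a[1]
    for tt in(t.min(),t.max()):
        e,d=ray(s,a[2]+a[0]*tt,a[3]+a[1]*tt);A=np.c_[dr,-d];k=np.linalg.lstsq(A,e-p,rcond=None)[0];E=p+dr*k[0];print(n,"end",E.round(3),"along",round(float(k[0]),4))
E
python3 tube.py; python3 -c "
import sys;sys.path.insert(0,'.')
from h import *
s=snapshot('side');save(s,'s5',(150,60,350,260))"
```

```text
clock: 8.1
position: [0.5233, 0.261, 0.2106]
ee_rot: [0.756, 0.654, -0.0, -0.0]
ft_force: [0.5, 0.7, -1.9]
finger_gap: 0.0233
clock: 8.6
position: [0.6073, 0.0727, 0.2101]
ee_rot: [0.757, 0.654, -0.001, -0.001]
ft_force: [0.6, -0.1, -1.8]
finger_gap: 0.0233
clock: 9.1
position: [0.6359, 0.0124, 0.2102]
ee_rot: [0.756, 0.654, 0.0, -0.001]
ft_force: [-0.1, -0.4, -1.8]
finger_gap: 0.023
[0.63595397 0.01278934 0.21045295] [ 7.55851283e-01  6.54743096e-01  2.22962066e-04 -5.16758941e-04] 0.023007400382668037
top [([220.0, 241.0, 231.0, 248.0], 0.52), ([235.0, 166.0, 246.0, 178.0], 0.47)]
side [([219.0, 105.0, 246.0, 162.0], 0.68)]
axis [ 0.422  0.167 -0.891] pt nearest seat rel (x,y,z)mm [33.4, 209.8, 68.2]
top end [0.432 0.045 0.701] along -0.6143
top end [0.421 0.04  0.724] along -0.6408
side end [0.636 0.125 0.271] along -0.1321
side end [0.58  0.103 0.39 ] along -0.2658
```

View pics/s5.png

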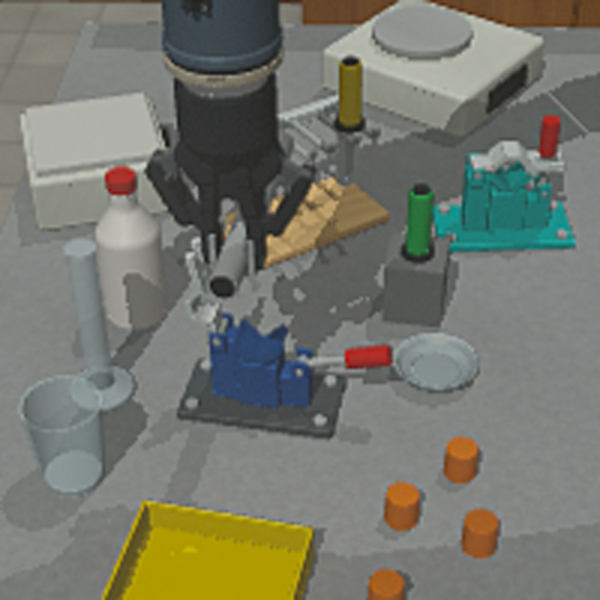

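The side view shows the tube end at (222,287), straight above the V at about (262,340), with the clamp untouched. I'll check the projections before lowering.

```bash
python3 - <<'E'
from h import *
s=snapshot("side");st=readout.get_state();p=st["position"]
seat=np.array([.628,-.0555,.085]);ex=np.array([np.cos(-.147),np.sin(-.147),0]);ey=np.array([-ex[1],ex[0],0])
f=lambda P:((proj(s,P)[0]-[150,60])*3).round(1)
print("end exp",f(p+[0,0,.014]+ey*.0435),"V front bottom(18mm below seat)",f(seat+ey*.018-[0,0,.0177]),"V edges",f(seat+ey*.018+[0,0,.0]-ex*.018),f(seat+ey*.018+ex*.018),"pivot",f(seat-ex*.04-[0,0,.03]+ey*.01),"hinge",f(seat+ex*.036+ey*.012))
save(s,"s6",(205,150,275,210))
E
```

```text
end exp [218.  284.8] V front bottom(18mm below seat) [250.9 358.6] V edges [269.4 346.3] [231.  341.6] pivot [295.3 368.2] hinge [213.5 335.1]
```

View pics/s6.png

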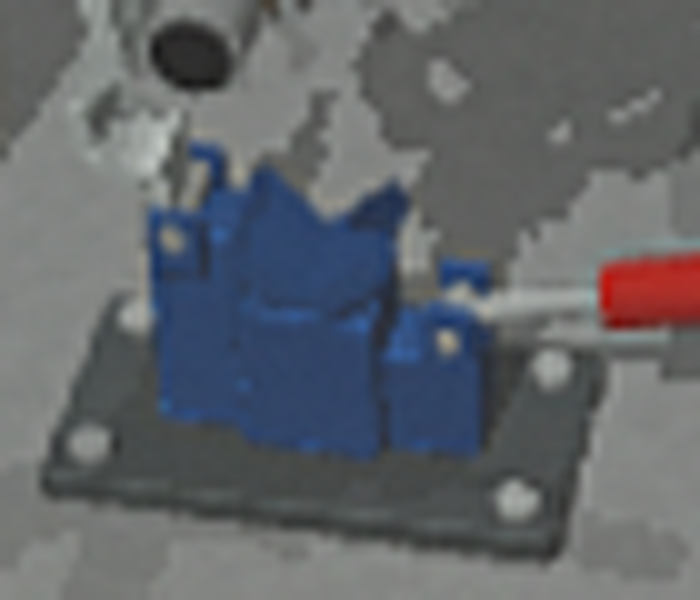

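The hinge and pivot pins match the model, with the same ~1 px bias as the tube end, so alignment is within about 1–2 mm. Lower now.

```bash
python3 -m jog '2 -2 -20 0 0; 2 -2 -50 0 0; 2 -2 -80 0 0; 2 -2 -100 0 0; 2 -2 -110 0 0'; python3 -m jog '0 0 -6 0 0; 0 0 -12 0 0; 0 0 -18 0 0; 0 0 -22 0 0; 0 0 -22 0 0'; python3 -m jog '0 0 -2 0 0; 0 0 -4 0 0; 0 0 -6 0 0; 0 0 -6 0 0; 0 0 -6 0 0'; python3 -c "
from h import *
st=readout.get_state();print(st['position'],st['ft_force'],st['torque'],st['finger_gap'])"
```

```text
clock: 9.9
position: [0.6376, 0.0086, 0.0984]
ee_rot: [0.757, 0.654, -0.001, -0.001]
ft_force: [-0.9, -0.3, -0.9]
finger_gap: 0.0232
clock: 10.4
position: [0.6385, 0.0083, 0.0781]
ee_rot: [0.757, 0.654, -0.0, -0.0]
ft_force: [-0.5, -0.6, -1.1]
finger_gap: 0.0229
clock: 10.9
position: [0.6386, 0.0086, 0.0727]
ee_rot: [0.757, 0.654, 0.0, 0.0]
ft_force: [-2.8, 1.3, 4.4]
finger_gap: 0.0231
[0.63856148 0.00856592 0.07266941] [-2.79693169  1.30675664  4.39170536] [-0.06488561  0.4951035  -0.14425456] 0.023054809943288963
```

```bash
python3 -m jog '0 0 -2 0 0; 0 0 -2 0 20; 0 0 -2 0 30; 0 0 -2 0 40; 0 0 -2 0 60'; python3 -m jog '0 0 0 0 80; 0 0 0 0 90; 0 0 20 0 90; 0 0 60 0 90; 0 0 100 0 100'; python3 -m jog '0 20 45 0 100; 0 40 90 0 100; 0 60 120 0 100; 0 60 120 0 100; 0 60 120 0 100'; python3 - <<'E'
exec(open("tube.py").read())
o=np.zeros((400,800,3),np.uint8)
o[:,:400]=cv2.resize(T["img"][150:250,225:325,::-1],(400,400));o[:,400:]=cv2.resize(D["img"][110:220,180:290,::-1],(400,400));cv2.imwrite("pics/c7.png",o)
E
```

```text
clock: 11.4
position: [0.6388, 0.0081, 0.0701]
ee_rot: [0.757, 0.654, 0.0, 0.0]
ft_force: [0.1, -1.1, -0.1]
finger_gap: 0.0479
clock: 11.9
position: [0.6381, 0.0083, 0.1708]
ee_rot: [0.757, 0.654, -0.001, -0.001]
ft_force: [0.7, -0.9, 0.8]
finger_gap: 0.085
clock: 12.4
position: [0.6386, 0.0687, 0.2907]
ee_rot: [0.756, 0.654, 0.0, 0.0]
ft_force: [-0.1, -0.6, -1.1]
finger_gap: 0.0856
[0.63810682 0.06707775 0.28882159] [ 7.57123298e-01  6.53270790e-01 -1.23441941e-03 -2.52084427e-04] 0.08567100776220372
top []Traceback (most recent call last):
  File "<stdin>", line 1, in <module>
  File "<string>", line 7, in <module>
IndexError: list index out of range
```

```bash
python3 -m jog '-5 -25 10 0.14 100; -10 -50 20 0.28 100; -15 -75 30 0.42 100; -20 -100 40 0.56 100; -23 -128 45 0.7 100'; python3 -m jog '0 0 0 0.14 100; 0 0 0 0.28 100; 0 0 0 0.42 100; 0 0 0 0.56 100; 0 0 0 0.7 100'; python3 -m jog '0 0 0 0.14 100; 0 0 0 0.17 100; 0 0 0 0.17 100; 0 0 0 0.17 100; 0 0 0 0.17 100'
python3 - <<'E'
from h import *
s=snapshot("wrist");st=readout.get_state();print(st["position"],st["ee_rot"],st["joints"]);save(s,"w7")
seat=np.array([.628,-.0555,.085]);ex=np.array([np.cos(-.147),np.sin(-.147),0]);ey=np.array([-ex[1],ex[0],0]);k=1.5625
f=lambda P:(proj(s,P)[0]*k).round().tolist()
print("seat",f(seat),"ends",f(seat+ey*.11),f(seat-ey*.11),"hinge",f(seat+ex*.036))
for q in(1.9,2.05,2.2):print(q,[f(seat+ex*(.036-.093*np.cos(q)+.004*np.sin(q))+[0,0,.093*np.sin(q)+.004*np.cos(q)]+ey*y) for y in(-.0105,.0105)])
E
```

```text
clock: 13.05
position: [0.6151, -0.0612, 0.3349]
ee_rot: [0.484, 0.875, -0.0, -0.0]
ft_force: [0.3, -0.1, 0.5]
finger_gap: 0.0853
clock: 13.55
position: [0.6152, -0.0608, 0.3339]
ee_rot: [0.156, 0.988, -0.0, -0.001]
ft_force: [-0.0, 0.5, -0.3]
finger_gap: 0.0853
clock: 14.05
position: [0.6156, -0.0597, 0.3351]
ee_rot: [0.074, 0.997, -0.0, -0.0]
ft_force: [-0.5, -0.2, 0.1]
finger_gap: 0.0854
[ 0.61557143 -0.05960277  0.33527403] [ 7.40792615e-02  9.97252351e-01 -1.08468746e-04 -1.45551727e-06] [ 0.54936894  0.53193632 -0.91225613  1.40397764  0.41890125  1.40718263
  1.06025254]
seat [405.0, 265.0] ends [522.0, 265.0] [288.0, 266.0] hinge [405.0, 302.0]
1.9 [[393.0, 374.0], [419.0, 374.0]]
2.05 [[393.0, 385.0], [419.0, 385.0]]
2.2 [[393.0, 393.0], [418.0, 393.0]]
```

View pics/w7.png

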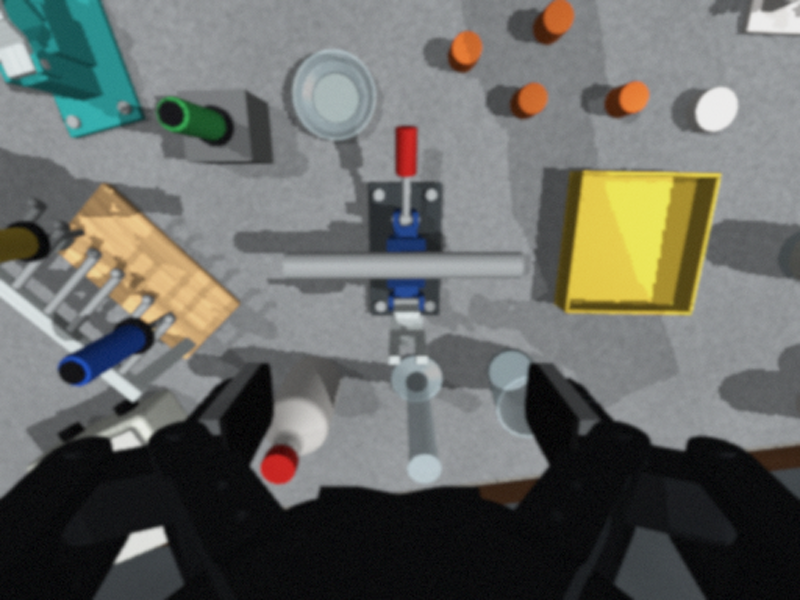

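The tube sits centred, with ends at (283,265) and (525,265) against predicted 288 and 522. The fork tips at (394,360) and (422,360) suggest the half stands at less than 2.2, so I'll compute its angle.

```bash
python3 - <<'E'
from h import *
import pickle
S=pickle.load(open("s0.pkl","rb"));s=snapshot("wrist")
seat=np.array([.628,-.0555,.085]);ex=np.array([np.cos(-.147),np.sin(-.147),0]);k=1.5625
P=tri([ray(S["top"],284,159.5),ray(S["side"],214.5,144),ray(s,408/k,360/k)])-seat
print("tip from pin x,z",(P@ex-.036).round(4),P[2].round(4),"y",(P@np.array([-ex[1],ex[0],0])).round(4))
for q in np.arange(1.5,2.21,.1):
    G=seat+ex*(.036-.093*np.cos(q)+.004*np.sin(q))+[0,0,.093*np.sin(q)+.004*np.cos(q)]
    print(round(q,2),(proj(s,G)[0]*k).round(),proj(S["top"],G)[0].round(1),proj(S["side"],G)[0].round(1),(G+0).round(3))
E
```

```text
tip from pin x,z 0.0192 0.0856 y 0.0006
1.5 [406. 334.] [283.1 167.2] [221.2 141.9] [ 0.661 -0.06   0.178]
1.6 [406. 345.] [283.5 163.6] [217.8 141.6] [ 0.67  -0.062  0.178]
1.7 [406. 356.] [283.9 160.1] [214.4 141.6] [ 0.679 -0.063  0.177]
1.8 [406. 365.] [284.2 156.9] [211.2 141.8] [ 0.688 -0.064  0.175]
1.9 [406. 374.] [284.5 153.9] [208.1 142.4] [ 0.697 -0.066  0.172]
2.0 [406. 382.] [284.7 151.1] [205.1 143.2] [ 0.705 -0.067  0.168]
2.1 [406. 388.] [284.9 148.7] [202.4 144.3] [ 0.713 -0.068  0.163]
2.2 [406. 393.] [285.  146.6] [199.9 145.6] [ 0.721 -0.069  0.158]
```

```bash
python3 -m jog '30 -1 -20 0 100; 64 -3 -50 0 100; 64 -3 -95 0 100; 64 -3 -140 0 100; 64 -3 -160 0 100'; python3 -m jog '0 0 -10 0 100; 0 0 -22 0 100; 0 0 -22 0 70; 0 0 -22 0 40; 0 0 -22 0 0'; python3 -m jog '0 0 0 0 0; 0 0 0 0 0; 0 0 0 0 0; 0 0 0 0 0; 0 0 0 0 0'; python3 - <<'E'
from h import *
s=snapshot("wrist");st=readout.get_state();print(st["position"],st["finger_gap"],st["ft_force"],st["torque"]);save(s,"w8")
E
```

```text
clock: 14.65
position: [0.6778, -0.0631, 0.1706]
ee_rot: [0.074, 0.997, -0.0, -0.003]
ft_force: [0.5, -0.6, 0.4]
finger_gap: 0.0851
clock: 15.15
position: [0.6803, -0.0624, 0.1547]
ee_rot: [0.073, 0.997, 0.0, 0.001]
ft_force: [0.2, -0.3, 0.5]
finger_gap: 0.044
clock: 15.65
position: [0.6804, -0.0627, 0.1546]
ee_rot: [0.074, 0.997, -0.0, 0.001]
ft_force: [-0.5, -0.4, 6.4]
finger_gap: 0.0281
[ 0.68035075 -0.06264623  0.15461434] 0.028823128797554897 [-0.83174272 -0.94139127  6.08880949] [-0.22897783  0.08168784  0.03167995]
```

View pics/w8.png

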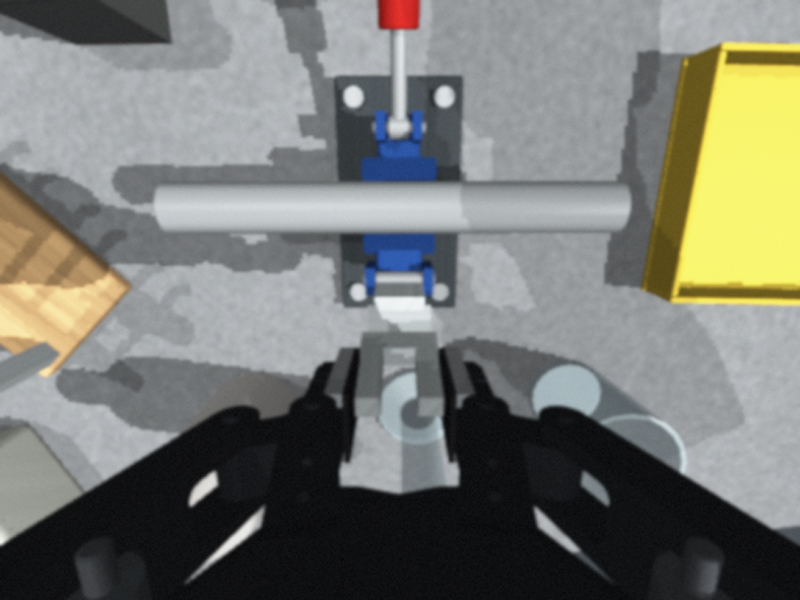

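The lug at (398,370) is pinched symmetrically, and the tube lies square in the V. Swing the half down along the arc, checking forces.

```bash
python3 -m jog '-6 1 1 0 0; -12 2 1 0 0; -18 3 2 0 0; -26 4 1 0 0; -34 5 0 0 0'; python3 -m jog '-8 1 -3 0 0; -16 2 -6 0 0; -23 3 -10 0 0; -30 4 -14 0 0; -30 4 -14 0 0'; python3 -c "
from h import *
st=readout.get_state();print(st['position'],st['ft_force'],st['torque'],st['finger_gap'])"
```

```text
clock: 16.2
position: [0.648, -0.058, 0.155]
ee_rot: [0.074, 0.997, 0.0, 0.003]
ft_force: [6.3, -0.3, 1.8]
finger_gap: 0.0285
clock: 16.7
position: [0.6158, -0.0532, 0.1415]
ee_rot: [0.073, 0.997, -0.0, 0.001]
ft_force: [-6.5, 0.4, 16.8]
finger_gap: 0.0281
[ 0.61577119 -0.05318849  0.14151905] [-6.54760105  0.40007362 16.80623795] [ 0.02532829  0.86811073 -0.02049923] 0.028054247100691196
```

```bash
python3 -m jog '-6 1 -5 0 0; -12 2 -11 0 0; -17 3 -17 0 0; -22 3 -24 0 0; -22 3 -24 0 0'; python3 -m jog '-4 0 -8 0 0; -7 1 -15 0 0; -9 1 -21 0 0; -10 1 -27 0 0; -10 1 -27 0 0'; python3 -c "
from h import *
st=readout.get_state();print(st['position'],st['ft_force'],st['torque'],st['finger_gap'])"
```

```text
clock: 17.2
position: [0.5933, -0.0499, 0.116]
ee_rot: [0.073, 0.997, 0.0, 0.0]
ft_force: [-3.1, 1.2, 9.3]
finger_gap: 0.0281
clock: 17.7
position: [0.5852, -0.0487, 0.0892]
ee_rot: [0.073, 0.997, 0.001, 0.002]
ft_force: [3.0, 0.0, 4.6]
finger_gap: 0.0278
[ 0.58517364 -0.04868462  0.08918173] [2.96139594 0.01893538 4.6495717 ] [ 0.27967925 -1.0878853   0.63083286] 0.02781145560102233
```

Now close fully with a slight overpress.

```bash
python3 -m jog '-1 0 -5 0 0; -2 0 -9 0 0; -2 0 -13 0 0; -2 0 -15 0 0; -2 0 -15 0 0'; python3 -c "
from h import *
st=readout.get_state();print(st['position'],st['ft_force'],st['torque'],st['finger_gap'])
s=snapshot('wrist');save(s,'w9')"
```

```text
clock: 18.2
position: [0.5844, -0.0487, 0.0749]
ee_rot: [0.074, 0.997, 0.001, 0.003]
ft_force: [4.5, 1.4, 6.3]
finger_gap: 0.0283
[ 0.58435843 -0.04873505  0.07489322] [4.49510146 1.43793493 6.32511988] [ 0.163603   -1.5820401  -0.55592189] 0.028327210393455964
```

View pics/w9.png

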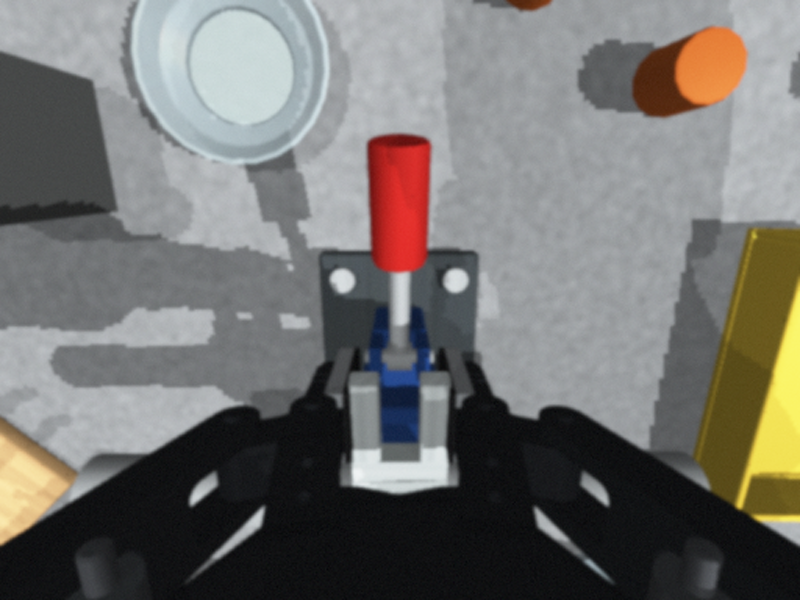

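The lug looks level with the bolt in line with its slot. I'll press a little more to confirm the stop.

```bash
python3 -m jog '0 0 -2 0 0; 0 0 -4 0 0; 0 0 -4 0 0; 0 0 -4 0 0; 0 0 -4 0 0'; python3 -c "
from h import *
st=readout.get_state();print(st['position'],st['ft_force'],st['torque'],st['finger_gap'])"
```

```text
clock: 18.75
position: [0.5845, -0.0487, 0.071]
ee_rot: [0.074, 0.997, 0.001, 0.003]
ft_force: [5.5, 1.4, 5.9]
finger_gap: 0.0284
[ 0.58448485 -0.04873371  0.07102533] [5.48015482 1.41894504 5.94102686] [ 0.16383072 -1.5934368  -0.51498898] 0.028382539127841774
```

```bash
python3 -m jog '0 0 -1 0 0; 0 0 -2 0 0; 0 0 -3 0 0; 0 0 -3 0 0; 0 0 -3 0 0'; python3 -m jog '0 0 -1 0 0; 0 0 -2 0 0; 0 0 -3 0 0; 0 0 -3 0 0; 0 0 -3 0 0';python3 -c "
from h import *
st=readout.get_state();print(st['position'],st['ft_force'],st['torque'],st['finger_gap'])
T=snapshot('top');D=snapshot('side');save(D,'s9',(200,110,300,210))"
```

```text
clock: 19.25
position: [0.5844, -0.0486, 0.0682]
ee_rot: [0.073, 0.997, 0.001, 0.003]
ft_force: [2.8, 0.8, 7.8]
finger_gap: 0.0283
clock: 19.75
position: [0.5848, -0.0486, 0.0652]
ee_rot: [0.073, 0.997, 0.001, 0.003]
ft_force: [4.6, 0.8, 7.1]
finger_gap: 0.0283
[ 0.58475163 -0.04861939  0.06519394] [4.58360506 0.84885353 7.09009565] [ 0.1737779  -1.67113167  0.38621427] 0.028299691810738183
```

View pics/s9.png

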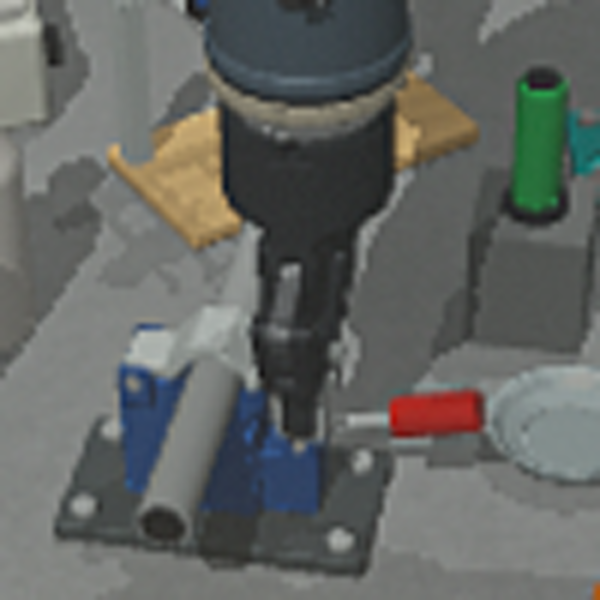

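The half lies over the tube in this view. I'll release, rise and look.

```bash
python3 -m jog '0 0 0 0 30; 0 0 0 0 50; 0 0 0 0 70; 0 0 0 0 70; 0 0 20 0 70'; python3 -m jog '-10 1 30 0 70; -30 4 60 0 70; -50 7 90 0 70; -50 7 110 0 100; -50 7 110 0 100'; python3 -c "
from h import *
st=readout.get_state();print(st['position'],st['ft_force'],st['finger_gap'])
s=snapshot('wrist');save(s,'w10')
D=snapshot('side');a=cv2.resize(s['img'][60:330,160:360,::-1],(440,594));b=cv2.resize(D['img'][140:220,200:290,::-1],(360,320));o=np.zeros((600,800,3),np.uint8);o[:594,:440]=a;o[:320,440:]=b;cv2.imwrite('pics/c10.png',o)"
```

```text
clock: 20.35
position: [0.5796, -0.0501, 0.0812]
ee_rot: [0.073, 0.997, -0.0, -0.002]
ft_force: [0.5, 0.4, 1.0]
finger_gap: 0.0596
clock: 20.85
position: [0.5322, -0.0425, 0.1958]
ee_rot: [0.073, 0.997, -0.0, 0.002]
ft_force: [0.4, -0.4, -0.3]
finger_gap: 0.085
[ 0.53223193 -0.0424676   0.19579349] [ 0.35354641 -0.42860692 -0.3152619 ] 0.08496950775744933
```

View pics/c10.png

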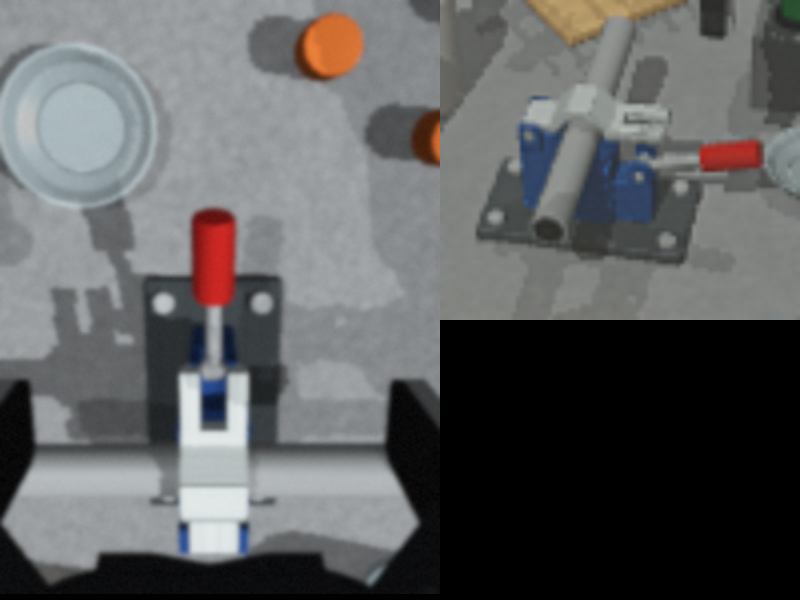

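The lug looks level. I'll press on top with nearly shut fingers to make sure it is at its stop.

```bash
python3 -m jog '25 -3 0 0 16; 49 -6 -10 0 16; 49 -6 -40 0 16; 49 -6 -75 0 16; 49 -6 -90 0 16'; python3 -m jog '0 0 -3 0 16; 0 0 -6 0 16; 0 0 -9 0 16; 0 0 -10 0 16; 0 0 -10 0 16'; python3 -m jog '0 0 -1 0 16; 0 0 -2 0 16; 0 0 -3 0 16; 0 0 -4 0 16; 0 0 -4 0 16'; python3 -c "
from h import *
st=readout.get_state();print(st['position'],st['ft_force'],st['finger_gap'])"
```

```text
clock: 21.45
position: [0.5784, -0.049, 0.099]
ee_rot: [0.073, 0.997, -0.0, -0.003]
ft_force: [-1.1, -0.5, -0.9]
finger_gap: 0.0139
clock: 21.95
position: [0.5811, -0.0486, 0.0941]
ee_rot: [0.073, 0.997, -0.0, 0.001]
ft_force: [0.1, 0.5, 0.9]
finger_gap: 0.0138
clock: 22.45
position: [0.5811, -0.0485, 0.0926]
ee_rot: [0.073, 0.997, -0.001, 0.001]
ft_force: [-10.5, -1.9, 33.5]
finger_gap: 0.0137
[ 0.58111364 -0.04852179  0.09264502] [-10.4854686   -1.90504805  33.45097628] 0.013709970664253142
```

It is at a firm stop: 33 N at z 0.0926, where a fully closed lug top should be at 0.093. Next, the knob at about (0.526, -0.040, 0.072), which gives a bolt angle of about 1.31.

```bash
python3 -m jog '0 0 30 0 16; 0 0 70 0 40; -25 4 75 0 80; -55 8 60 0 100; -55 8 35 0 100'; python3 -m jog '0 0 -20 0 100; 0 0 -45 0 100; 0 0 -58 0 100; 0 0 -60 0 100; 0 0 -60 0 100'; python3 -c "
from h import *
s=snapshot('wrist');save(s,'w11');st=readout.get_state();print(st['position'])
h=cv2.cvtColor(s['img'],cv2.COLOR_RGB2HSV);p=cv2.findNonZero(cv2.inRange(h,(0,180,60),(4,255,255))).reshape(-1,2);print(p.mean(0),p.min(0),p.max(0))
c=p.mean(0)
seat=np.array([.628,-.0555,.085]);ex=np.array([np.cos(-.147),np.sin(-.147),0])
for b in(1.2,1.31,1.4): print(b,proj(s,[seat-ex*(.04+r*np.sin(b))+[0,0,-.03+r*np.cos(b)] for r in(.044,.065,.086)]).round(1).tolist())
"
```

```text
clock: 22.95
position: [0.5235, -0.0406, 0.1258]
ee_rot: [0.073, 0.997, -0.001, 0.001]
ft_force: [1.3, -0.5, -0.1]
finger_gap: 0.0709
clock: 23.45
position: [0.5258, -0.0404, 0.0646]
ee_rot: [0.073, 0.997, 0.0, 0.0]
ft_force: [-0.9, 0.6, -0.3]
finger_gap: 0.0856
[ 0.52612358 -0.04040031  0.0650119 ]
[255.66993064 241.99265606] [238 205] [273 281]
1.2 [[254.8, 277.1], [254.8, 252.8], [254.8, 223.7]]
1.31 [[254.8, 270.3], [254.8, 243.0], [254.9, 211.4]]
1.4 [[254.8, 265.5], [254.8, 236.3], [254.9, 203.6]]
```

The knob is centred between the jaws and matches an angle of 1.31. Grip and swing.

```bash
python3 -m jog '0 0 -5 0 100; 0 0 -5 0 60; 0 0 -5 0 0; 0 0 -5 0 0; 0 0 -5 0 0'; python3 -m jog '0 0 0 0 0; 0 0 0 0 0; 0 0 0 0 0; 0 0 0 0 0; 0 0 0 0 0'; python3 -m jog '2 0 6 0 0; 5 -1 13 0 0; 8 -1 18 0 0; 12 -2 24 0 0; 16 -2 28 0 0'; python3 -m jog '5 -1 5 0 0; 10 -1 9 0 0; 15 -2 12 0 0; 21 -3 15 0 0; 27 -4 17 0 0';python3 -c "
from h import *
st=readout.get_state();print(st['position'],st['ft_force'],st['torque'],st['finger_gap'])"
```

```text
clock: 24.0
position: [0.5257, -0.0407, 0.0595]
ee_rot: [0.073, 0.997, -0.0, 0.0]
ft_force: [0.6, -0.3, 0.5]
finger_gap: 0.028
clock: 24.5
position: [0.5256, -0.0402, 0.0593]
ee_rot: [0.073, 0.997, 0.0, 0.0]
ft_force: [-1.1, 4.1, 2.2]
finger_gap: 0.0181
clock: 25.0
position: [0.5426, -0.0426, 0.0872]
ee_rot: [0.074, 0.997, 0.001, 0.0]
ft_force: [7.2, 2.3, -15.0]
finger_gap: 0.0179
clock: 25.5
position: [0.5697, -0.047, 0.1039]
ee_rot: [0.074, 0.997, 0.0, 0.0]
ft_force: [-0.8, -0.2, 0.0]
finger_gap: 0.0063
[ 0.56968364 -0.04699927  0.10390016] [-0.81384248 -0.19002855  0.02158897] [-0.07302114  0.0578351   0.00801444] 0.006349428109217232
```

The grip slipped off (gap 6 mm), so look.

```bash
python3 -c "
from h import *
s=snapshot('wrist');D=snapshot('side')
a=cv2.resize(s['img'][110:384,130:390,::-1],(520,548));b=cv2.resize(D['img'][130:210,215:285,::-1],(280,320));o=np.zeros((560,800,3),np.uint8);o[:548,:520]=a;o[:320,520:]=b;cv2.imwrite('pics/c11.png',o)
st=readout.get_state();print(st['finger_gap'],st['ft_force'])
for n,x in(('w',s),('d',D)):
  h=cv2.cvtColor(x['img'],cv2.COLOR_RGB2HSV);m=cv2.inRange(h,(0,180,60),(4,255,255));print(n,[(q[1].round(1).tolist()) for q in [(0,c) for c in cv2.connectedComponentsWithStats(m)[3]][1:]])
seat=np.array([.628,-.0555,.085]);ex=np.array([np.cos(-.147),np.sin(-.147),0])
for b in(.3,.5,.6,.7,.8,.9,1.1): G=seat-ex*(.04+.065*np.sin(b))+[0,0,-.03+.065*np.cos(b)];print(b,proj(s,G).round(1),proj(D,G).round(1))
"
```

```text
-0.00024560620981141726 [-0.02657953 -0.30769663  0.56728986]
w [[256.0, 193.8]]
d [[332.4, 104.8], [189.3, 118.2], [186.0, 123.0], [189.5, 124.0], [265.1, 168.4]]
0.3 [[255.  246.9]] [[255.8 164. ]]
0.5 [[255. 222.]] [[260.2 165.9]]
0.6 [[255.  209.9]] [[262.2 167.2]]
0.7 [[255.  198.5]] [[264.1 168.5]]
0.8 [[255. 188.]] [[265.8 170. ]]
0.9 [[255.  178.5]] [[267.3 171.5]]
1.1 [[255.  162.9]] [[269.8 174.9]]
```

View pics/c11.png

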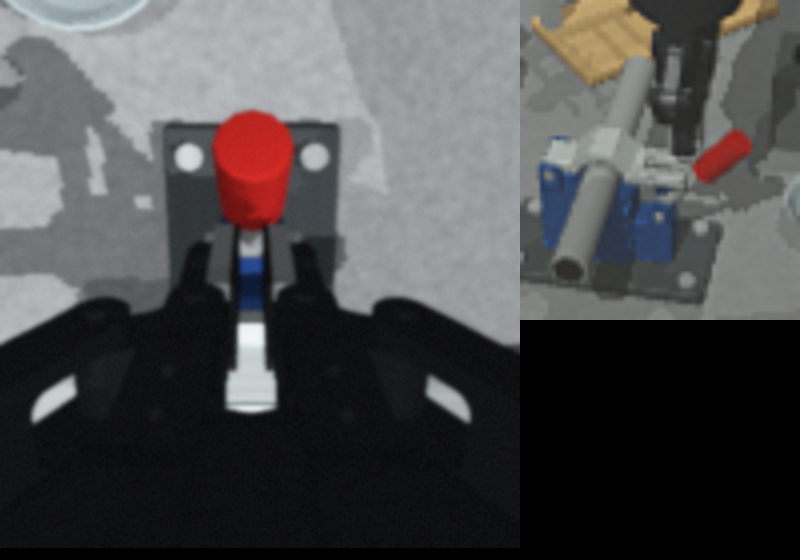

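The bolt stands at about 0.73 rad, and the shut fingers are on its inner side. I'll go over the knob and push it upright from outside with the shut fingers.

```bash
python3 -m jog '0 0 30 0 0; 0 0 66 0 0; -35 5 66 0 0; -70 10 60 0 0; -72 11 30 0 0'; python3 -m jog '0 0 -20 0 0; 0 0 -29 0 0; 0 0 -29 0 0; 8 -1 -29 0 0; 16 -2 -29 0 0'; python3 -m jog '8 -1 0 0 0; 16 -2 0 0 0; 23 -3 0 0 0; 30 -4 0 0 0; 36 -5 0 0 0'; python3 -m jog '5 -1 0 0 0; 10 -1 0 0 0; 14 -2 0 0 0; 16 -2 0 0 0; 16 -2 0 0 0';python3 -c "
from h import *
st=readout.get_state();print(st['position'],st['ft_force'],st['torque'],st['finger_gap'])"
```

```text
clock: 26.1
position: [0.4939, -0.036, 0.1365]
ee_rot: [0.073, 0.997, -0.002, 0.001]
ft_force: [1.6, -1.2, -0.6]
finger_gap: -0.0
clock: 26.6
position: [0.514, -0.0377, 0.1062]
ee_rot: [0.073, 0.997, -0.0, 0.001]
ft_force: [1.4, -0.2, -0.2]
finger_gap: -0.0002
clock: 27.1
position: [0.5495, -0.0427, 0.1053]
ee_rot: [0.073, 0.997, 0.0, 0.0]
ft_force: [-2.1, 0.5, 0.9]
finger_gap: -0.0002
clock: 27.6
position: [0.5649, -0.0446, 0.1053]
ee_rot: [0.073, 0.997, 0.0, 0.0]
ft_force: [0.0, 0.2, -0.2]
finger_gap: -0.0001
[ 0.56494055 -0.04461359  0.10527652] [ 0.0404991   0.24200005 -0.19691694] [ 0.06078776 -0.01516834 -0.0320343 ] -0.00010339171320568125
```

```bash
python3 -m jog '2 0 0 0 0; 4 -1 0 0 0; 6 -1 0 0 0; 6 -1 0 0 0; 6 -1 0 0 0';python3 -c "
from h import *
st=readout.get_state();print(st['position'],st['ft_force'],st['torque'],st['finger_gap'])
s=snapshot('wrist');D=snapshot('side')
for n,x in(('w',s),('d',D)):
  h=cv2.cvtColor(x['img'],cv2.COLOR_RGB2HSV);m=cv2.inRange(h,(0,180,60),(4,255,255));print(n,[c.round(1).tolist() for c in cv2.connectedComponentsWithStats(m)[3][1:]])
seat=np.array([.628,-.0555,.085]);ex=np.array([np.cos(-.147),np.sin(-.147),0])
for b in(0,.1,.2,.3): G=seat-ex*(.04+.065*np.sin(b))+[0,0,-.03+.065*np.cos(b)];print(b,proj(s,G).round(1),proj(D,G).round(1))
"
```

```text
clock: 28.1
position: [0.5669, -0.0449, 0.1051]
ee_rot: [0.073, 0.997, -0.001, -0.003]
ft_force: [-15.1, 2.2, 9.9]
finger_gap: 0.0001
[ 0.56688313 -0.04490555  0.10505171] [-15.10799038   2.16601294   9.92433093] [ 0.56112989  3.02239436 -0.00398447] 0.00014860547823759704
w [[255.1, 306.0]]
d [[332.5, 104.7], [189.4, 118.2], [186.0, 123.0], [189.5, 124.0], [248.8, 164.2]]
0 [[251.7 285.9]] [[248.8 162.3]]
0.1 [[251.7 274.9]] [[251.2 162.7]]
0.2 [[251.7 263.2]] [[253.5 163.2]]
0.3 [[251.8 251. ]] [[255.8 164. ]]
```

The bolt is at its stop (15 N, knob position matches 0 rad). Back off, rise and go look at the rack with the wrist camera.

```bash
python3 -m jog '-10 1 0 0 0; -25 4 10 0 0; -25 4 60 -0.1 0; -25 4 110 -0.2 20; -25 -10 160 -0.34 40'; python3 -m jog '0 -30 30 -0.14 60; 0 -60 60 -0.28 80; -5 -100 70 -0.42 100; -5 -140 70 -0.56 100; -5 -180 70 -0.7 100'; python3 -m jog '0 -40 0 -0.14 100; -2 -70 0 -0.28 100; -5 -85 0 -0.42 100; -5 -85 0 -0.56 100; -5 -85 0 -0.7 100'; python3 -m jog '0 0 0 -0.14 100; 0 0 0 -0.28 100; 0 0 0 -0.38 100; 0 0 0 -0.38 100; 0 0 0 -0.38 100'
python3 - <<'E'
from h import *
s=snapshot("wrist");st=readout.get_state();print(st["position"],st["ee_rot"],st["joints"]);save(s,"w12")
for n in("left_driver","right_driver","driver_handle","hook_free"):print(n,[(np.round(d["bbox"]).tolist(),round(d["p"],2)) for d in spotter.recognise(n,"wrist")[:2]])
T=snapshot("top");save(T,"t12")
E
```

```text
clock: 28.7
position: [0.5448, -0.0527, 0.2664]
ee_rot: [0.241, 0.97, 0.001, 0.0]
ft_force: [1.0, -1.6, -1.1]
finger_gap: 0.0281
clock: 29.2
position: [0.54, -0.2362, 0.3351]
ee_rot: [0.561, 0.828, 0.0, 0.001]
ft_force: [-0.2, 0.4, -1.2]
finger_gap: 0.0852
clock: 29.7
position: [0.535, -0.3203, 0.334]
ee_rot: [0.812, 0.584, 0.0, 0.0]
ft_force: [-0.0, 1.2, 1.6]
finger_gap: 0.0855
clock: 30.2
position: [0.5354, -0.3197, 0.334]
ee_rot: [0.905, 0.425, 0.0, 0.0]
ft_force: [-0.1, 0.6, 0.1]
finger_gap: 0.0853
[ 0.5354433  -0.31982716  0.33383117] [9.05190232e-01 4.25006563e-01 2.08254955e-04 1.47051887e-04] [ 0.69812044  0.44703144 -0.38145995  1.403967    0.16673186  1.32183348
 -0.38315179]
left_driver [([299.0, 87.0, 347.0, 114.0], 0.59)]
right_driver [([271.0, 172.0, 305.0, 210.0], 0.77), ([144.0, 0.0, 196.0, 32.0], 0.37)]
driver_handle [([148.0, 115.0, 187.0, 143.0], 0.57)]
hook_free [([258.0, 74.0, 370.0, 223.0], 0.71)]
```

View pics/w12.png

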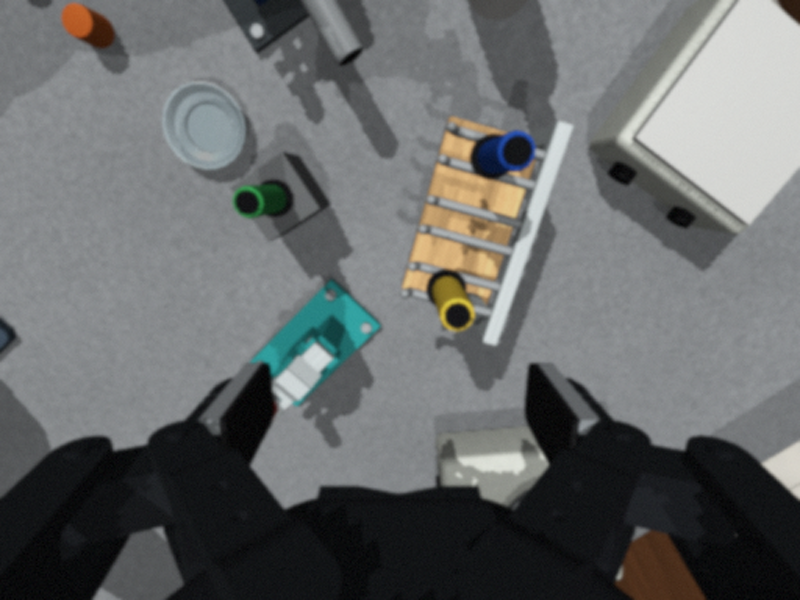

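The rack view shows the free pair of prongs running (430,198)→(518,218) and (423,230)→(512,250). The blue driver's top is at (517,150) and its flange at about (490,157). The yellow top is at (457,315) with its flange at about (446,290). The green top is at (248,203) and its flange at about (275,197). Next, fit the poses.

```bash
python3 - <<'E'
from h import *
s=snapshot("wrist");T=snapshot("top");D=snapshot("side");k=1.5625
f=lambda u,v,z:onz(s,u/k,v/k,z)[:2].round(4)
bt,yt=f(517,150,.199),f(457,315,.199);print("tops",bt,yt,"mid",(bt+yt)/2,"dist",np.linalg.norm(bt-yt))
bf,yf=f(490,157,.1265),f(446,290,.1265);print("flanges",bf,yf,(bf+yf)/2,np.linalg.norm(bf-yf))
y=bt-yt;print("rack yaw from tops",np.arctan2(-y[0],y[1]))
a=[f(*p,z) for p,z in(((430,198),.132),((518,218),.124),((423,230),.132),((512,250),.124))]
print("prongs",a,"gap",np.linalg.norm((a[0]-a[2])),np.linalg.norm(a[1]-a[3]));m0=(a[0]+a[2])/2;m1=(a[1]+a[3])/2;d=m1-m0;print("front",m0,"back",m1,"len",np.linalg.norm(d),"yaw",np.arctan2(d[1],d[0]))
print("green top@.145",f(248,203,.145),"flange@.0725",f(275,197,.0725))
def blobs(s,lo,hi):
    m=cv2.inRange(cv2.cvtColor(s["img"],cv2.COLOR_RGB2HSV),lo,hi);n,l,st,c=cv2.connectedComponentsWithStats(m);return [(c[i].round(1),int(st[i,4])) for i in range(1,n) if st[i,4]>30]
for nm,lo,hi in(("green",(60,150,30),(75,255,255)),("yel",(24,180,60),(32,255,255)),("blue",(108,170,40),(122,255,255)),("orange",(7,180,90),(15,255,255))):
    print(nm,{n:[(c.tolist(),ar) for c,ar in blobs(x,lo,hi)] for n,x in(("w",s),("t",T),("d",D))})
E
```

```text
tops [ 0.6468 -0.3018] [ 0.5528 -0.3629] mid [ 0.5998  -0.33235] dist 0.11211248815363975
flanges [ 0.6451 -0.3014] [ 0.5522 -0.3641] [ 0.59865 -0.33275] 0.11207899000258699
rack yaw from tops -0.9944211062037135
prongs [array([ 0.5893, -0.2953]), array([ 0.6349, -0.3545]), array([ 0.5693, -0.3113]), array([ 0.6157, -0.3729])] gap 0.025612496949731417 0.026593232221751473
front [ 0.5793 -0.3033] back [ 0.6253 -0.3637] len 0.07592206530383637 yaw -0.9199191663136436
green top@.145 [ 0.48   -0.2083] flange@.0725 [ 0.4812 -0.2074]
green {'w': [([170.2, 126.7], 330)], 't': [([341.5, 243.9], 104)], 'd': [([288.0, 133.1], 68)]}
yel {'w': [([285.9, 185.9], 169)], 't': [([95.8, 95.3], 185), ([42.2, 117.1], 204), ([108.7, 165.7], 323), ([190.5, 188.6], 2565), ([409.0, 209.4], 122)], 'd': [([266.0, 91.0], 139), ([218.2, 258.1], 3156), ([181.0, 310.0], 571), ([75.7, 318.3], 421)]}
blue {'w': [([319.2, 97.6], 452)], 't': [([69.5, 106.6], 207), ([379.7, 173.3], 143)], 'd': [([458.5, 62.9], 84), ([77.3, 354.2], 452)]}
orange {'w': [([49.3, 13.2], 309)], 't': [([191.0, 239.5], 86), ([226.5, 243.5], 85), ([248.4, 263.0], 88), ([216.3, 268.4], 84)], 'd': [([425.3, 13.5], 45), ([441.1, 17.4], 49), ([385.2, 14.7], 54), ([302.9, 213.0], 126), ([283.3, 228.3], 137), ([309.3, 237.4], 145), ([277.9, 257.7], 151)]}
```

The rack fits well: neighbours 112.1 mm apart, hook at (0.5995, -0.3325) and rack x at -0.95 rad. Green driver is at (0.481, -0.2075). Fetch it.

```bash
python3 -m jog '-18 37 0 -0.1 100; -36 75 -20 -0.2 100; -54 112 -60 -0.26 100; -54 112 -105 -0.26 100; -54 112 -150 -0.26 100'; python3 -m jog '0 0 -30 0 100; 0 0 -60 0 100; 0 0 -80 0 100; 0 0 -91 0 100; 0 0 -91 0 100'; python3 -m jog '0 0 0 0 60; 0 0 0 0 20; 0 0 0 0 20; 0 0 0 0 20; 0 0 0 0 20'; python3 -m jog '0 0 0 0 0; 0 0 0 0 0; 0 0 0 0 0; 0 0 0 0 0; 0 0 0 0 0'; python3 -c "
from h import *
st=readout.get_state();print(st['position'],st['ee_rot'],st['ft_force'],st['finger_gap'])"
```

```text
clock: 31.15
position: [0.4813, -0.2066, 0.1829]
ee_rot: [0.953, 0.304, 0.001, 0.001]
ft_force: [0.4, -0.9, -0.3]
finger_gap: 0.0856
clock: 31.65
position: [0.4811, -0.2079, 0.0914]
ee_rot: [0.953, 0.303, -0.001, -0.001]
ft_force: [0.5, 0.4, 0.3]
finger_gap: 0.0859
clock: 32.15
position: [0.4819, -0.2082, 0.0932]
ee_rot: [0.953, 0.303, 0.0, 0.0]
ft_force: [-1.8, 0.5, 6.4]
finger_gap: 0.0236
clock: 32.65
position: [0.4819, -0.2083, 0.0932]
ee_rot: [0.953, 0.302, 0.0, 0.0]
ft_force: [-1.8, 1.4, 6.4]
finger_gap: 0.0237
[ 0.48189617 -0.20825443  0.09323703] [9.53149594e-01 3.02498846e-01 3.79298767e-04 3.94197749e-04] [-1.75828459  1.36907481  6.40524343] 0.023684390545767542
```

```bash
python3 -m jog '0 0 15 0 0; 0 0 50 0 0; 0 0 90 0 0; 0 0 130 0 0; 0 0 150 0 0'; python3 -m jog '24 -25 0 0 0; 48 -50 0 0 0; 72 -75 0 0 0; 96 -100 0 0 0; 118 -124 0 0 0'; python3 -m jog '0 0 0 0 0; 0 0 0 0 0; 0 0 0 0 0; 0 0 0 0 0; 0 0 0 0 0'; python3 - <<'E'
from h import *
D=snapshot("side");st=readout.get_state();p=st["position"];print(p,st["ee_rot"],st["finger_gap"],st["ft_force"])
h=np.array([.5995,-.3325,.124]);print("hook px",proj(D,h));dz=p[2]-.0932
print("exp axis px: top,flange,shaft end",proj(D,[[p[0],p[1],z+dz] for z in(.145,.07,.01)]).round(1).tolist())
for n in("driver_handle",):
  d=spotter.recognise(n,"side");print([(x["bbox"],x["p"]) for x in d[:3]])
b=proj(D,h)[0];x0,y0=int(b[0])-40,int(b[1])-60;x0,y0=max(x0,0),max(y0,0);print(x0,y0);save(D,"s13",(x0,y0,x0+80,y0+80))
E
```

```text
clock: 33.15
position: [0.4825, -0.2083, 0.246]
ee_rot: [0.953, 0.303, 0.002, 0.001]
ft_force: [-0.2, -0.1, -1.4]
finger_gap: 0.0237
clock: 33.65
position: [0.6003, -0.3332, 0.2424]
ee_rot: [0.953, 0.303, -0.0, 0.0]
ft_force: [0.5, -0.1, -1.4]
finger_gap: 0.0239
clock: 34.15
position: [0.5994, -0.3315, 0.243]
ee_rot: [0.953, 0.303, 0.0, 0.0]
ft_force: [0.9, -0.5, -1.3]
finger_gap: 0.0238
[ 0.59944565 -0.33167843  0.24293294] [9.53049770e-01 3.02813616e-01 1.28459801e-04 1.81920949e-04] 0.02327748873801555 [-0.09600275  0.21118575 -0.24543143]
hook px [[250.34079202 105.62607275]]
exp axis px: top,flange,shaft end [[249.6, 54.9], [250.0, 78.4], [250.2, 95.9]]
[([247.6, 56.6, 258.8, 81.6], 0.66), ([210.4, 153.3, 265.2, 205.3], 0.16)]
210 45
```

View pics/s13.png

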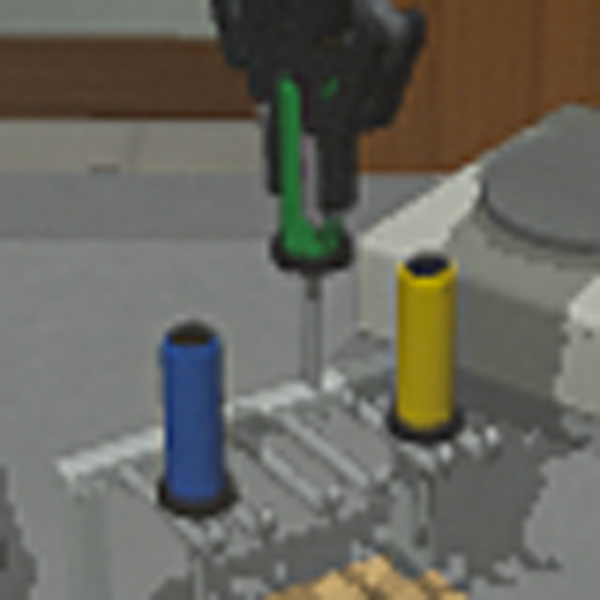

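The driver hangs plumb, its shaft line at x≈312 and the midpoint of the neighbours' flanges at x≈311. Lower it.

```bash
python3 -m jog '0 -1 -20 0 0; 0 -1 -40 0 0; 0 -1 -60 0 0; 0 -1 -75 0 0; 0 -1 -85 0 0'; python3 -m jog '0 0 -3 0 0; 0 0 -6 0 0; 0 0 -8 0 0; 0 0 -10 0 0; 0 0 -10 0 0'; python3 -c "
from h import *
st=readout.get_state();print(st['position'],st['ft_force'],st['torque'],st['finger_gap'])"
```

```text
clock: 34.75
position: [0.5991, -0.3328, 0.1563]
ee_rot: [0.953, 0.303, -0.0, -0.0]
ft_force: [0.8, -0.5, -0.4]
finger_gap: 0.0235
clock: 35.25
position: [0.5997, -0.3332, 0.1476]
ee_rot: [0.953, 0.303, 0.0, 0.0]
ft_force: [-0.2, 0.4, -0.6]
finger_gap: 0.0235
[ 0.59966634 -0.33316175  0.1476119 ] [-0.19104636  0.44273956 -0.59349103] [0.04032943 0.02848867 0.00619703] 0.023506513062856917
```

```bash
python3 -m jog '0 0 -1 0 0; 0 0 -2 0 0; 0 0 -2 0 0; 0 0 -2 0 15; 0 0 -2 0 35'; python3 -c "
from h import *
st=readout.get_state();print(st['position'],st['ft_force'],st['torque'],st['finger_gap'])"
python3 -m jog '0 0 -2 0 55; 0 0 -2 0 60; 0 0 20 0 60; 0 0 60 0 60; 0 0 100 0 60'; python3 -m jog '-15 25 15 0 100; -35 60 30 0 100; -60 100 45 0 100; -85 140 60 0 100; -85 140 60 0 100'; python3 - <<'E'
from h import *
T,D=snapshot("top"),snapshot("side");r={}
for nm,lo,hi,g in(("green",(60,150,30),(75,255,255),(.5995,-.3325)),("yel",(24,180,60),(32,255,255),(.5525,-.3635)),("blue",(108,150,40),(122,255,255),(.646,-.3015))):
    o=[]
    for s in(T,D):
        e=proj(s,[*g,.164])[0];m=cv2.inRange(cv2.cvtColor(s["img"],cv2.COLOR_RGB2HSV),lo,hi);q=cv2.findNonZero(m).reshape(-1,2);q=q[np.abs(q-e).max(1)<18];o.append(q.mean(0) if len(q) else None);print(nm,"exp",e.round(1),"got",None if not len(q) else q.mean(0).round(1),len(q))
    if all(x is not None for x in o):print("  tri",tri([ray(T,*o[0]),ray(D,*o[1])]).round(4))
E
```

```text
clock: 35.75
position: [0.6, -0.3333, 0.1464]
ee_rot: [0.953, 0.303, 0.0, 0.001]
ft_force: [0.7, 0.6, -0.2]
finger_gap: 0.0298
[ 0.59995831 -0.33325376  0.14636811] [ 0.67637477  0.59756479 -0.24139608] [ 0.01615147  0.03623903 -0.03777228] 0.029836077955244355
clock: 36.25
position: [0.5991, -0.3329, 0.2457]
ee_rot: [0.953, 0.303, -0.001, -0.001]
ft_force: [0.5, -0.5, -0.0]
finger_gap: 0.0511
clock: 36.75
position: [0.5134, -0.1874, 0.3083]
ee_rot: [0.952, 0.306, 0.001, 0.0]
ft_force: [1.0, -0.5, -0.0]
finger_gap: 0.0852Traceback (most recent call last):
  File "<stdin>", line 6, in <module>
AttributeError: 'NoneType' object has no attribute 'reshape'
```

```bash
python3 -m jog '-14 40 0 0 60; -28 80 0 0 60; -42 120 0 0 60; -56 160 0 0 60; -60 200 0 0 60'; python3 -m jog '0 20 0 0 60; 0 20 0 0 60; 0 20 0 0 60; 0 20 0 0 60; 0 20 0 0 60'; python3 - <<'E'
from h import *
T,D,W=snapshot("top"),snapshot("side"),snapshot("wrist");print(readout.get_state()["position"])
def near(s,lo,hi,e,r=18):
    m=cv2.inRange(cv2.cvtColor(s["img"],cv2.COLOR_RGB2HSV),lo,hi);q=cv2.findNonZero(m);
    if q is None: return None
    q=q.reshape(-1,2);q=q[np.abs(q-e).max(1)<r];return q.mean(0) if len(q)>10 else None
for nm,lo,hi,g in(("green",(55,120,20),(80,255,255),(.5995,-.3325)),("yel",(24,180,60),(32,255,255),(.5525,-.3635)),("blue",(108,150,40),(122,255,255),(.646,-.3015))):
    o=[near(s,lo,hi,proj(s,[*g,.164])[0]) for s in(T,D)];print(nm,[(None if x is None else x.round(1)) for x in o],[proj(s,[*g,.164])[0].round(1) for s in (T,D)])
    if all(x is not None for x in o):print("  tri",tri([ray(T,*o[0]),ray(D,*o[1])]).round(4))
for nm,s in(("t",T),("d",D),("w",W)):
    m=cv2.inRange(cv2.cvtColor(s["img"],cv2.COLOR_RGB2HSV),(7,180,60),(16,255,255));n,l,st,c=cv2.connectedComponentsWithStats(m)
    for i in range(1,n):
        if st[i,4]>40:
            P=onz(s,*c[i],.018)
            if P[0]>.3: print(nm,"bung",P[:2].round(3),st[i,4])
E
```

```text
clock: 37.35
position: [0.4539, 0.0071, 0.3049]
ee_rot: [0.953, 0.302, -0.001, 0.0]
ft_force: [2.2, 0.9, -0.1]
finger_gap: 0.0511
clock: 37.85
position: [0.4549, 0.0255, 0.3051]
ee_rot: [0.953, 0.301, -0.0, -0.0]
ft_force: [-0.8, 0.0, -0.0]
finger_gap: 0.0514
[0.4547261  0.0261382  0.30532845]
green [array([395.2, 191.3]), array([251. ,  95.2])] [array([395.5, 190.7]), array([250.2,  94.5])]
  tri [ 0.5976 -0.332   0.1623]
yel [array([409.1, 209.5]), array([266.,  91.])] [array([410.4, 209.5]), array([265.5,  89.8])]
  tri [ 0.5519 -0.3613  0.1611]
blue [array([379.9, 173.1]), array([234.5,  99.5])] [array([381. , 172.6]), array([234.6,  99.4])]
  tri [ 0.6452 -0.2986  0.165 ]
t bung [0.507 0.185] 98
d bung [0.44  0.034] 113
d bung [0.493 0.092] 128
d bung [0.427 0.119] 125
d bung [0.506 0.189] 155
w bung [0.507 0.186] 349
w bung [0.494 0.089] 247
w bung [0.428 0.117] 268
w bung [0.441 0.031] 244
```

The driver hangs at (0.598, -0.332) with its neighbours unmoved. Bungs are at (.507,.186), (.494,.089), (.428,.117) and (.441,.031). Now pick the first.

```bash
python3 -m jog '10 32 -30 0 60; 20 64 -70 0 60; 30 96 -110 0 60; 40 128 -150 0 60; 52 160 -190 0 60'; python3 -m jog '0 0 -40 0 60; 0 0 -80 0 60; 0 0 -100 0 60; 0 0 -109 0 60; 0 0 -109 0 60'; python3 -m jog '0 0 0 0 40; 0 0 0 0 0; 0 0 0 0 0; 0 0 0 0 0; 0 0 0 0 0'; python3 -m jog '0 0 30 0 0; 0 0 70 0 0; 30 4 90 0 0; 70 9 90 0 0; 110 14 90 0 0'; python3 -m jog '35 5 0 0 0; 58 8 0 0 0; 58 8 -30 0 0; 58 8 -65 0 0; 58 8 -75 0 0'; python3 -m jog '0 0 0 0 0; 0 0 0 0 30; 0 0 0 0 45; 0 0 0 0 45; 0 0 30 0 45'; python3 -m jog '-10 -6 40 0 60; -40 -26 50 0 60; -80 -52 50 0 60; -120 -80 50 0 60; -150 -100 50 0 60'; python3 - <<'E'
from h import *
s=snapshot("wrist");D=snapshot("side");print(readout.get_state()["position"])
for nm,s in(("d",D),("w",s)):
    m=cv2.inRange(cv2.cvtColor(s["img"],cv2.COLOR_RGB2HSV),(7,180,60),(16,255,255));n,l,st,c=cv2.connectedComponentsWithStats(m)
    for i in range(1,n):
        if st[i,4]>40:
            P=onz(s,*c[i],.018)
            if P[0]>.3: print(nm,"bung",P[:2].round(3),st[i,4])
E
```

```text
clock: 38.5
position: [0.505, 0.1821, 0.1209]
ee_rot: [0.953, 0.302, 0.0, 0.0]
ft_force: [1.0, -0.7, -0.3]
finger_gap: 0.0514
clock: 39.0
position: [0.5043, 0.1811, 0.0127]
ee_rot: [0.953, 0.303, -0.001, 0.0]
ft_force: [-0.3, -0.3, -0.1]
finger_gap: 0.0513
clock: 39.5
position: [0.5055, 0.1815, 0.015]
ee_rot: [0.953, 0.302, 0.001, -0.0]
ft_force: [-0.6, -0.7, 7.1]
finger_gap: 0.0275
clock: 40.0
position: [0.6167, 0.1952, 0.1061]
ee_rot: [0.953, 0.302, 0.002, 0.0]
ft_force: [0.7, 0.9, 0.2]
finger_gap: 0.0272
clock: 40.5
position: [0.6709, 0.2021, 0.0257]
ee_rot: [0.953, 0.302, -0.002, 0.0]
ft_force: [1.3, -0.0, -0.5]
finger_gap: 0.0275
clock: 41.0
position: [0.6706, 0.2023, 0.0562]
ee_rot: [0.953, 0.303, -0.003, 0.0]
ft_force: [0.0, -0.6, -0.1]
finger_gap: 0.0386
clock: 41.5
position: [0.5204, 0.1014, 0.1094]
ee_rot: [0.953, 0.302, 0.0, 0.001]
ft_force: [-0.2, -0.7, -0.1]
finger_gap: 0.0512
[0.51870153 0.09954373 0.10926286]
d bung [0.439 0.035] 126
d bung [0.492 0.092] 136
d bung [0.427 0.12 ] 141
d bung [0.675 0.212] 99
w bung [0.494 0.089] 939
w bung [0.441 0.031] 965
```

```bash
python3 -m jog '-25 -11 -20 0 60; -25 -11 -60 0 60; -25 -11 -90 0 60; -25 -11 -100 0 60; -25 -11 -100 0 60'; python3 -m jog '0 0 0 0 40; 0 0 0 0 0; 0 0 0 0 0; 0 0 0 0 0; 0 0 0 0 0'; python3 -m jog '0 0 40 0 0; 0 0 80 0 0; 40 15 90 0 0; 80 31 90 0 0; 120 46 90 0 0'; python3 -m jog '30 12 0 0 0; 50 19 0 0 0; 50 19 -30 0 0; 50 19 -65 0 0; 50 19 -75 0 0'; python3 -m jog '0 0 0 0 0; 0 0 0 0 30; 0 0 0 0 45; 0 0 0 0 45; 0 0 30 0 45'; python3 -m jog '-20 -4 40 0 60; -60 -10 50 0 60; -105 -18 50 0 60; -150 -26 50 0 60; -195 -34 50 0 60'; python3 -m jog '-20 -2 0 0 60; -40 -4 0 0 60; -40 -4 0 0 60; -40 -4 0 0 60; -40 -4 0 0 60'; cat > b.py <<'E'
from h import *
s=snapshot("wrist");D=snapshot("side");print(readout.get_state()["position"])
for nm,s in(("d",D),("w",s)):
    m=cv2.inRange(cv2.cvtColor(s["img"],cv2.COLOR_RGB2HSV),(7,180,60),(16,255,255));n,l,st,c=cv2.connectedComponentsWithStats(m)
    for i in range(1,n):
        if st[i,4]>40:
            P=onz(s,*c[i],.018)
            if P[0]>.3: print(nm,"bung",P[:2].round(3),st[i,4])
E
python3 b.py
```

```text
clock: 42.1
position: [0.4976, 0.0928, 0.0079]
ee_rot: [0.953, 0.303, -0.001, -0.0]
ft_force: [0.6, -0.1, 1.2]
finger_gap: 0.0513
clock: 42.6
position: [0.4987, 0.0928, 0.0101]
ee_rot: [0.953, 0.303, 0.002, 0.0]
ft_force: [-1.2, 1.5, 8.3]
finger_gap: 0.0278
clock: 43.1
position: [0.6198, 0.1386, 0.101]
ee_rot: [0.953, 0.302, 0.002, 0.0]
ft_force: [0.1, 1.1, -0.3]
finger_gap: 0.0274
clock: 43.6
position: [0.6658, 0.1564, 0.021]
ee_rot: [0.953, 0.303, -0.002, -0.0]
ft_force: [-1.6, 0.4, -0.6]
finger_gap: 0.0278
clock: 44.1
position: [0.6656, 0.1564, 0.0513]
ee_rot: [0.953, 0.303, -0.003, 0.0]
ft_force: [0.1, -0.7, 0.3]
finger_gap: 0.0387
clock: 44.6
position: [0.4712, 0.123, 0.1045]
ee_rot: [0.953, 0.302, 0.001, 0.0]
ft_force: [-0.9, -0.2, -0.5]
finger_gap: 0.0511
clock: 45.1
position: [0.4338, 0.1197, 0.1039]
ee_rot: [0.953, 0.302, 0.001, -0.0]
ft_force: [0.8, -0.0, 0.1]
finger_gap: 0.0511
[0.43345558 0.1195622  0.10354283]
d bung [0.439 0.037] 119
d bung [0.427 0.12 ] 137
d bung [0.663 0.154] 127
d bung [0.676 0.211] 100
w bung [0.428 0.117] 985
w bung [0.446 0.031] 696
```

```bash
python3 -m jog '-5 -2 -30 0 60; -5 -2 -70 0 60; -5 -2 -90 0 60; -5 -2 -95 0 60; -5 -2 -95 0 60'; python3 -m jog '0 0 0 0 40; 0 0 0 0 0; 0 0 0 0 0; 0 0 0 0 0; 0 0 0 0 0'; python3 -m jog '0 0 40 0 0; 0 0 80 0 0; 40 19 90 0 0; 80 38 90 0 0; 120 56 90 0 0'; python3 -m jog '35 16 0 0 0; 69 32 0 0 0; 69 32 -30 0 0; 69 32 -65 0 0; 69 32 -75 0 0'; python3 -m jog '0 0 0 0 0; 0 0 0 0 30; 0 0 0 0 45; 0 0 0 0 45; 0 0 30 0 45'; python3 -m jog '-20 -20 40 0 60; -55 -55 50 0 60; -88 -88 50 0 60; -120 -120 50 0 60; -150 -150 50 0 60'; python3 -m jog '-15 -15 0 0 60; -26 -25 0 0 60; -26 -25 0 0 60; -26 -25 0 0 60; -26 -25 0 0 60'; python3 b.py
```

```text
clock: 45.7
position: [0.4275, 0.1175, 0.008]
ee_rot: [0.953, 0.303, -0.001, 0.0]
ft_force: [0.3, 0.0, 0.4]
finger_gap: 0.0511
clock: 46.2
position: [0.4284, 0.1175, 0.0097]
ee_rot: [0.953, 0.302, 0.001, -0.0]
ft_force: [-0.7, -0.0, 7.2]
finger_gap: 0.0276
clock: 46.7
position: [0.5497, 0.1736, 0.1007]
ee_rot: [0.953, 0.302, 0.002, 0.0]
ft_force: [1.0, 0.4, -0.2]
finger_gap: 0.0277
clock: 47.2
position: [0.6149, 0.2041, 0.0209]
ee_rot: [0.953, 0.302, -0.002, 0.0]
ft_force: [-1.0, -0.8, -1.0]
finger_gap: 0.0277
clock: 47.7
position: [0.6148, 0.2043, 0.0515]
ee_rot: [0.953, 0.303, -0.002, 0.0]
ft_force: [0.1, -0.2, -0.5]
finger_gap: 0.0381
clock: 48.2
position: [0.4654, 0.0539, 0.1044]
ee_rot: [0.953, 0.302, 0.001, 0.001]
ft_force: [1.0, -1.1, 0.2]
finger_gap: 0.0513
clock: 48.7
position: [0.4419, 0.0316, 0.1036]
ee_rot: [0.953, 0.303, 0.001, -0.0]
ft_force: [0.6, -0.7, 0.7]
finger_gap: 0.0516
[0.44142769 0.03138054 0.10339192]
d bung [0.44  0.034] 113
d bung [0.663 0.154] 137
d bung [0.676 0.207] 123
d bung [0.616 0.208] 115
w bung [0.441 0.031] 986
```

```bash
python3 -m jog '0 0 -30 0 60; 0 0 -70 0 60; 0 0 -90 0 60; 0 0 -95 0 60; 0 0 -95 0 60'; python3 -m jog '0 0 0 0 40; 0 0 0 0 0; 0 0 0 0 0; 0 0 0 0 0; 0 0 0 0 0'; python3 -m jog '0 0 40 0 0; 0 0 80 0 0; 30 23 90 0 0; 63 48 90 0 0; 97 74 90 0 0'; python3 -m jog '35 27 0 0 0; 72 54 0 0 0; 72 54 -30 0 0; 72 54 -60 0 0; 72 54 -70 0 0'; python3 -m jog '0 0 0 0 0; 0 0 0 0 30; 0 0 0 0 42; 0 0 0 0 42; 0 0 30 0 42'; python3 -m jog '0 0 45 0 45; -30 0 90 0 60; -75 0 130 0 60; -120 0 170 0 60; -165 0 200 0 60'; python3 -m jog '-10 30 0 0 60; -20 60 0 0 60; -20 100 0 0 60; -20 140 0 0 60; -20 180 0 0 60'; python3 b.py; python3 - <<'E'
from h import *
T,D=snapshot("top"),snapshot("side")
o=np.zeros((600,800,3),np.uint8);o[:,:450]=cv2.resize(D["img"][70:300,170:342,::-1],(450,600));o[:400,450:]=cv2.resize(T["img"][140:290,240:371,::-1],(350,400));cv2.imwrite("pics/fin.png",o)
# knob vs model, lug
seat=np.array([.628,-.0555,.085]);ex=np.array([np.cos(-.147),np.sin(-.147),0])
for n,s in(("t",T),("d",D)):
    G=seat-ex*.04+[0,0,.035];e=proj(s,G)[0];m=cv2.inRange(cv2.cvtColor(s["img"],cv2.COLOR_RGB2HSV),(0,180,60),(4,255,255));q=cv2.findNonZero(m).reshape(-1,2);q=q[np.abs(q-e).max(1)<20];print(n,"knob exp",e.round(1),"got",q.mean(0).round(1),len(q))
for n in("t","d"):
    s={"t":T,"d":D}[n];e=proj(s,[.598,-.332,.164])[0];q=cv2.findNonZero(cv2.inRange(cv2.cvtColor(s["img"],cv2.COLOR_RGB2HSV),(55,120,20),(80,255,255)));
    if q is not None: q=q.reshape(-1,2);q=q[np.abs(q-e).max(1)<18];print(n,"green",e.round(1),q.mean(0).round(1) if len(q) else None)
E
```

```text
clock: 49.3
position: [0.4405, 0.0309, 0.0079]
ee_rot: [0.953, 0.303, -0.001, -0.0]
ft_force: [0.0, -0.0, 0.8]
finger_gap: 0.051
clock: 49.8
position: [0.4414, 0.0305, 0.0097]
ee_rot: [0.953, 0.303, 0.001, 0.0]
ft_force: [-0.5, 2.1, 6.8]
finger_gap: 0.0279
clock: 50.3
position: [0.5393, 0.1043, 0.1005]
ee_rot: [0.953, 0.302, 0.001, 0.0]
ft_force: [0.4, -0.6, 0.4]
finger_gap: 0.0279
clock: 50.8
position: [0.6082, 0.1575, 0.0266]
ee_rot: [0.953, 0.303, -0.002, 0.0]
ft_force: [-0.0, 0.1, 1.6]
finger_gap: 0.0276
clock: 51.3
position: [0.6078, 0.1573, 0.0566]
ee_rot: [0.953, 0.303, -0.002, 0.0]
ft_force: [0.7, -0.9, 0.4]
finger_gap: 0.0358
clock: 51.8
position: [0.4663, 0.1585, 0.2439]
ee_rot: [0.953, 0.302, 0.001, 0.0]
ft_force: [0.3, -0.6, 0.3]
finger_gap: 0.0513
clock: 52.3
position: [0.4473, 0.3397, 0.2428]
ee_rot: [0.953, 0.302, 0.001, 0.0]
ft_force: [1.1, -0.6, 0.1]
finger_gap: 0.0513
[0.4455785  0.34439965 0.24272956]
d bung [0.663 0.154] 128
d bung [0.612 0.181] 243
d bung [0.676 0.209] 113
w bung [0.68  0.205] 773
w bung [0.666 0.152] 759
w bung [0.619 0.204] 649
w bung [0.612 0.156] 670
t knob exp [278.2 201.5] got [278.2 201. ] 48
d knob exp [248.8 162.3] got [248.9 160.9] 36
t green [395.4 191.3] [395.2 191.4]
d green [250.7  94.6] [251.   95.1]
```

View pics/fin.png

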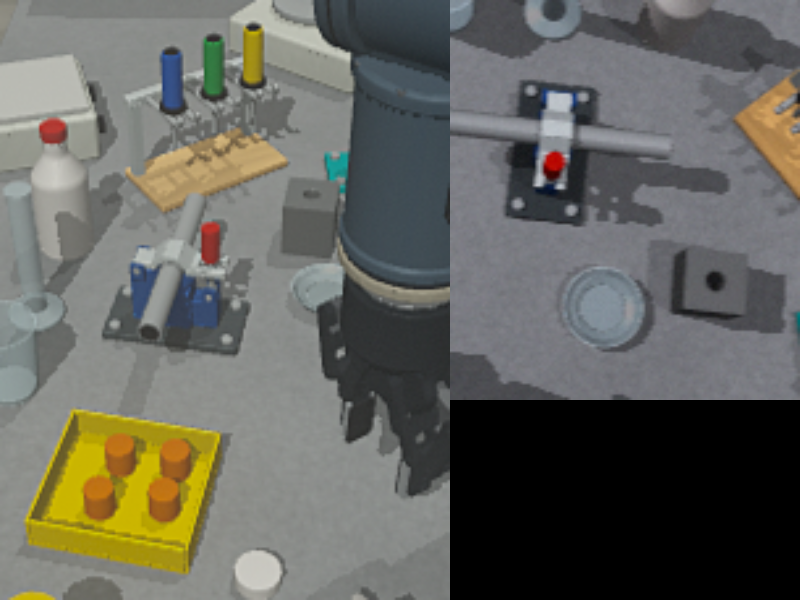

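The final picture shows all four bungs standing in the tray, the half down with the red knob upright, and the green driver hanging between its neighbours. The robot touches nothing, so I hand in.

```bash
python3 -c "
from plant import ticket; print(ticket.job_done())"
```

```text
the job is handed in; nothing more can be done
None
```

I finished the whole job and handed it in at about 52 s of robot time; the hand-in gives no verdict.

**What I did**
- I laid the tube in the V and swung the half down until it met a firm stop: 33 N with the lug top at 0.0926 m, where 0.093 m means fully down.
- I swung the bolt up to its stop and hung the green driver on the free hook.
- I put all four bungs in the yellow tray.

**Last checks**
- **Bolt:** the knob lies within 1.5 px of where it should be at 0 rad, in both the top and side cameras.
- **Driver:** it measured (0.598, -0.332), against a hook estimate of (0.5995, -0.3325).
- **Neighbouring tools:** they measured within about 3 mm of their earlier positions right after the hanging, and were still in place in the last picture.
- **Bungs:** all four stand upright in the tray.
- **Tube:** it was centred within about 2 mm when the half was open; after closing I confirmed it only by eye.

**What went wrong**
- The pinch on the red knob slipped off with the bolt at about 0.7 rad. I finished that swing by pushing from outside with shut fingers.
- While I swung the half down, the pinch gave no clear sign of the stop. That is why I pressed the lug from above.
- The half turned out to stand at about 1.7 rad at the start, not 2.2.
- I viewed 18 pictures, four over the budget of 14.

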